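Hang a washed filter funnel on the sloped drying rail

TASK

Pick up the washed filter funnel by the blue tab of its roller hanger, hook it over the high (left) end of the sloped drying rail from the robot's side, and lower it gently until its rollers bear on the bar, well short of the red spring latch, and keep it bearing there lightly for a full second while still held. Then push it along the bar past the latch so that the latch snaps shut behind it, and let go well short of the end so that it rolls down by itself to the rubber stop and hangs there still. The bar is lightly sprung and the latch is delicate: feel for them and never force them, and leave the other things on the bench alone.

Things in the scene. Friction and masses are not known exactly. Their poses are not given: they have to be found in the camera images.
- carrier_grip (a point): Centre of the blue grip tab on top of the funnel's roller hanger; tab 12 mm thick (x), 30 mm long (y), 40 mm tall, on a 5 mm bridge plate just below it. Axes: x = the side to which the C-shaped hook is open (at the start roughly away from the robot), y = along the bar once hung, +y uphill, z up.
- carrier: Hanger and clear funnel in one rigid loose piece, about 0.26 kg (varies), 206 mm tall, standing on the funnel's mouth (72 mm across); origin at the mouth's centre, 186 mm below carrier_grip, same axes. Steel side plate with rolled edges at x -19 to -11 mm, 58 mm long (y), z 60 to 166 mm. Hook's mouth for the bar: from its lower arm (top at z 69 mm) up to the roller flanges (z 125 mm).
- carrier_run (a point): Point of the hanger 58 mm below the tab's centre (same axes) where the bar's axis lies once both rollers sit on it. Two free black grooved rollers, 20 mm wide, flange radius 16 mm, axles 20 mm either side of this point (y), 13 mm above it; they centre themselves on the bar from up to 3 mm aside, and have 1 mm play. They turn with drag, so it rolls slowly.
- loading (a point): Nominal point on the bar's axis to hook on, near its high end. Axes: x away from the robot across the bar, y level along the bar towards its high end, z up. x and y are true, but the blue clamps set the real bar up to 14 mm above or below this height, anew each time, NOT measured: find it by touch or sight. The high post stands 104 mm uphill.
- rig: The drying rail's stand, fixed, with all it carries: tray 150 x 540 x 18 mm, two posts, bar, latch, stop; origin under the tray's centre, axes as loading. Bar: round, 10 mm, straight, 470 mm long, sloping down towards -y at 8 degrees (0.140 rad), carried on springs: yields vertically about 5 N per mm, at most 10 mm.
- stop (a point): Centre of the uphill face of the rubber stop block at the bar's low end, at the bar's nominal height (axes as loading); the block is 34 mm wide and reaches well above the bar. With the hanger home, carrier_run lies about 38 mm from this face (+y). After release the hanger takes about 2 s to roll home and may sway for 2 s more.
- latch (a joint): Opening of the red spring latch (rad): 0 = shut, pointing across towards the bar; grows to at most 1.3 as the hanger's side plate, going downhill, pushes it aside (to about 0.5, at roughly 1 to 3 N) and rubs along it; springs back to 0 once the plate has passed. Does not open uphill.
- latch_tip (a point): Near the tip of the latch's red blade (16 mm tall, 4 mm thick), when shut 12 mm to the robot's side of the bar's axis, 33 mm below its nominal height, 69 mm downhill of loading. It turns on an upright post 48 mm nearer the robot, lower than the bar. The plate is past it when carrier_run is about 65 mm downhill of the shut latch; some 120 mm then remain to roll.
- beaker: Bystander: glass beaker, 68 mm across, 85 mm tall; origin under its centre.
- jar: Bystander: amber jar with blue cap, 60 mm across, 80 mm tall; origin under its centre.
- stopper: Bystander: blue stopper, 42 mm across, 30 mm tall; origin under its centre.
- dish: Bystander: white dish, 90 mm across, 14 mm tall; origin under its centre.
- spatula: Bystander: spatula lying on the bench; origin under its centre.
- wash: Bystander: white wash bottle with red cap, 68 mm across, 150 mm tall; origin under its centre.
- filterbox: Bystander: cardboard filter box, 70 x 70 x 30 mm; origin under its centre.
Mind the look-alikes: they are no part of the job. What is shaped like the carrier but pink is not meant.

How it is judged:
On the way, in this order (a step that is already met when the one before it is completed fails the run):
1. the hanger, still held, bears with its rollers on the bar (over 1 N), clear uphill of the shut latch (x of carrier_run in the frame of stop between -0.006 and 0.006 m and contact force between the fingers and carrier above 0.5 N and contact force between carrier and rig above 1 N and y of carrier_run in the frame of stop above 0.27 m and value of joint latch below 0.1 rad), for 0.7 s.
2. the hanger, bearing on the bar, pushes the latch aside (x of carrier_run in the frame of stop between -0.006 and 0.006 m and contact force between carrier and rig above 0.3 N and value of joint latch above 0.35 rad), for 0.05 s.
3. the latch is shut behind the hanger, which is on the bar, untouched by the robot, at least 40 mm short of home (x of carrier_run in the frame of stop between -0.006 and 0.006 m and value of joint latch below 0.1 rad and contact force between each of the arm, the fingers and carrier below 0.05 N and y of carrier_run in the frame of stop between 0.078 and 0.22 m), for 0.05 s.
At the end, for the whole second after the job is handed in: The hanger hangs on the bar at rest against the rubber stop (carrier_run 30 to 45 mm from its face, within 6 mm of the bar's line, leaning under 0.3 rad), latch shut behind it, let go (x of carrier_run in the frame of stop between -0.006 and 0.006 m and y of carrier_run in the frame of stop between 0.03 and 0.045 m and z of carrier_run in the frame of stop between -0.02 and 0.03 m and angle between carrier's own z axis and vertical below 0.3 rad and linear speed of carrier below 0.02 m/s and value of joint latch below 0.1 rad); the robot touches nothing.
It fails at once if more than 20 N between hanger and bar or latch (the bump against the stop aside) (contact force between carrier and rig above 20 N and y of carrier_run in the frame of stop above 0.05 m).
It fails at once if the robot itself leans on the rail, latch or stand with more than 20 N (contact force between any of the fingers, the arm and rig above 20 N).
It fails at once if another thing on the bench is moved by more than 30 mm (distance of any of beaker, jar, stopper, dish, spatula, wash, filterbox from where it was at the start of the episode above 0.03 m).
It also fails if it takes over 61 s, if anything falls off the work surface, if the arm or the gripper's body presses on something with over 40 N, if the wrist force passes 120 N, or if a joint passes its speed limit or range.

ROBOT

A 6-joint arm with a two-finger parallel gripper is mounted at the origin on the work surface. World frame = base frame: x ahead of the robot, y to its left, z up, the work surface at z = 0. Lengths are in m, angles in rad, forces in N, time in s.
With the tool pointing down it reaches from about 0.35 to 0.85 m from the base axis. Payload 8.1 kg.
Tool frame: the origin (TCP) lies between the finger pads; the fingertips stand 14 mm ahead of it and the grasp point (between the pads) lies 5 mm behind it; z points along the fingers, y is the direction in which the jaws open and shut (so a half turn about z gives the same grasp; the last joint's range is limited). The gripper opens to 93 mm and grips with 3 to 60 N. Pads are 15 mm wide; open, the fingers measure 128 mm over their backs; the gripper's body (75 mm by 188 mm) begins 65 mm behind the grasp point.
Start: joints at [1.185, 0.13, 1.488, -0, 1.523, -0.085], TCP at [0.178, 0.573, 0.233] pointing down, gripper open.
Joint ranges: [-2.96, 2.96], [-0.89, 2.26], [0.02, 2.5], [-1.34, 4.48], [0, 2.73], [-2.66, 2.66]. Speed limits (rad/s): [2.39, 2.39, 2.79, 3.14, 3.14, 3.14].

INTERFACE

Orientations are given as a rotation vector (axis times angle).
In Python, from plant import robot gives the robot as it stands.
- The arm moves only by the tool step_arm, never from a script. Its argument "targets" is a list of rows, each an object of numbers: "tx", "ty", "tz": the shift along the tool's x, y, z in mm; "ax", "ay", "az": the turn, a rotation vector about the tool's x, y, z in rad; "grip": the closure in counts, from 0 (fully open) to 255 (shut). In form: [{"tx": .., "ty": .., "tz": .., "ax": .., "ay": .., "az": .., "grip": ..}, ...]. A call has 1 to 20 rows; each row shifts and turns the commanded pose from where the row before left it, along the tool's axes as they then stand; what a row does not reach is not made up. A row lasts 1/10 s, in which the tool goes at most 50 mm and 8.59 degrees, less where a joint would pass 70% of its speed; a pose out of reach is approached as far as the arm can. A call with a gripper value outside its range is refused whole. The fingers move at their own pace and stop on an object; "squeeze" is the grip in N (left out, the last holds). Time passes only in rows, so rows that do not move let the fingers close. It gives the time, the measured TCP pose, the force and the opening at its end, in the units of the state.
- robot.read_state(): the state, without advancing time (a new reading comes with each control period).
- robot.read_camera(name): name is "scene" or "top"; returns a dict with "frame" (480x640x3 uint8, blue, green, red), "fx", "fy", "cx", "cy" (pixels), "R" (3x3) and "t" (3): a world point X has camera coordinates R X + t. Camera axes: x right, y down, z forward; pixel columns grow to the right and rows downward; lengths in m; the calibration is good to about 2 mm. A picture is of the moment at which its call begins. There is no depth.
- robot.close_job(): hands the job in, once; it reports no verdict.
The state is a dict: "t": time; "q": joint angles; "dq": joint speeds; "joint_torque": joint torques, N m; "tool_pos": TCP position; "orientation": TCP orientation; "force": force on the tool from outside, world axes, zero at the start; "wrist_torque": the same for the moment, N m; "opening": finger opening in m.
Only numpy, scipy, OpenCV 4.12 (cv2) and the standard library are available. Lean on these libraries where they do the work, as an engineer would, in place of code of your own. Each camera call takes 0.05 s, during which the arm holds its last target.

## Working session

There is one attempt and no reset: what is moved stays moved. The work goes in short steps, Python scripts to look and compute and a tool call to move; the robot and the scene stay as the last step left them, time stands still between calls to the robot, and variables do not carry over. Pictures are saved under pics/ and viewed, and the job is handed in when it is done.

Besides the shell and the picture viewer there is one more tool, called after "Request:" by a JSON object that holds its "fn" and its "kwargs". step_arm: Moves the arm, as the interface text tells. Its arguments: {"type":"object","properties":{"targets":{"type":"array"},"squeeze":{"type":"number"}},"required":["targets"]}

```bash
ls; mkdir -p pics; python3 - <<'E'
from plant import robot
import cv2
s=robot.read_state(); print(s)
for n in("scene","top"):
    c=robot.read_camera(n); cv2.imwrite(f"pics/{n}0.png",c["frame"]); print({k:v for k,v in c.items() if k!="frame"})
E
```

```text
pics
{'t': 0.0, 'q': array([ 1.18460536e+00,  1.31136371e-01,  1.48926316e+00, -6.19045255e-05,
        1.52299952e+00, -8.53888199e-02]), 'dq': array([ 0.00024132,  0.00148274,  0.00062718, -0.00057794, -0.00035079,
        0.00074734]), 'joint_torque': array([ 9.73229871e-04, -5.59833598e+01, -4.91773081e+01,  7.66668445e-02,
        3.50260839e-02, -1.80628376e-04]), 'tool_pos': array([0.17756184, 0.57256015, 0.23161109]), 'orientation': array([-4.70660480e-01, -3.10576911e+00,  2.78135172e-03]), 'force': array([ 0.09633443,  0.0476156 , -0.35678505]), 'wrist_torque': array([-0.00982295,  0.02803072,  0.01865409]), 'opening': 0.09278680455017033}
{'fx': 517.9273847249942, 'fy': 517.9273847249942, 'cx': 324.60793391927695, 'cy': 244.31252977268622, 'R': array([[ 0.62624922,  0.77953905, -0.01143621],
       [ 0.59696181, -0.48890598, -0.63608769],
       [-0.50144642,  0.39152244, -0.77153203]]), 't': array([-0.3293    , -0.1612022 ,  1.58369512])}
{'fx': 620.0847763695991, 'fy': 620.0847763695991, 'cx': 320.4607955207582, 'cy': 241.79212844376704, 'R': array([[ 0.02200035, -0.99974873, -0.00429761],
       [-0.99368776, -0.02139359, -0.11012245],
       [ 0.11000284,  0.00669322, -0.99390874]]), 't': array([0.03530688, 0.47265191, 1.86158076])}
```

View pics/scene0.png

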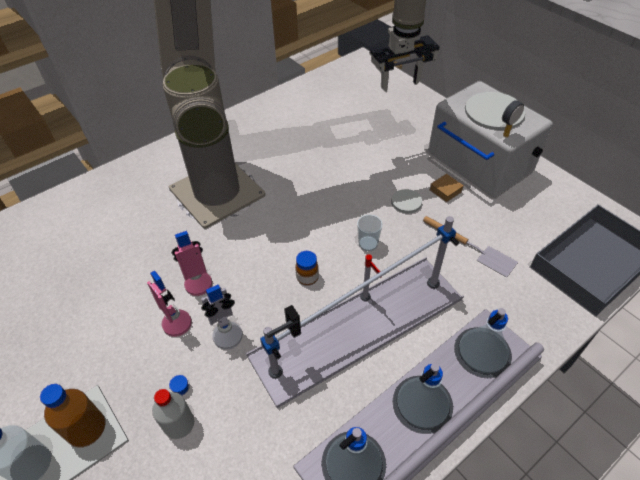

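View pics/top0.png

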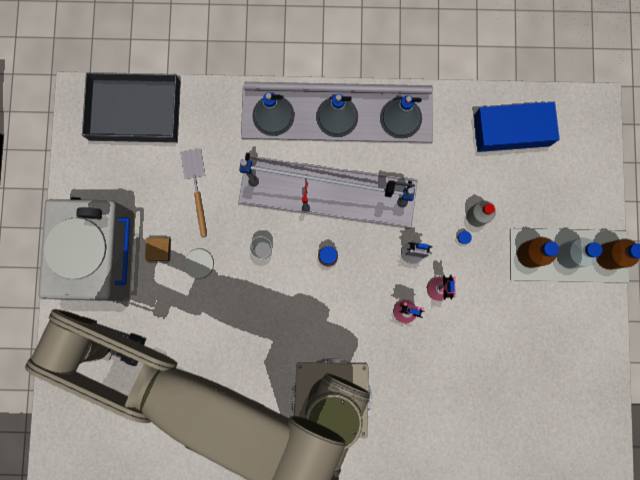

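The scene picture shows the clear carrier at about (220,315) with two pink look-alikes at (190,265) and (170,305). The rig's high post is at (445,250), the latch at (370,265) and the stop at (290,322). In the top picture the carrier is near (415,250). I'll zoom in next.

```bash
python3 - <<'E'
import cv2
s=cv2.imread("pics/scene0.png");t=cv2.imread("pics/top0.png")
def z(im,x,y,w,h,k,n): cv2.imwrite(f"pics/{n}.png",cv2.resize(im[y:y+h,x:x+w],None,fx=k,fy=k,interpolation=cv2.INTER_CUBIC))
z(s,180,270,100,75,8,"z1");z(t,385,220,80,60,10,"z2");z(t,235,145,190,85,4,"z3");z(s,240,210,230,190,3,"z4")
E
```

```text
(no output)
```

View pics/z1.png

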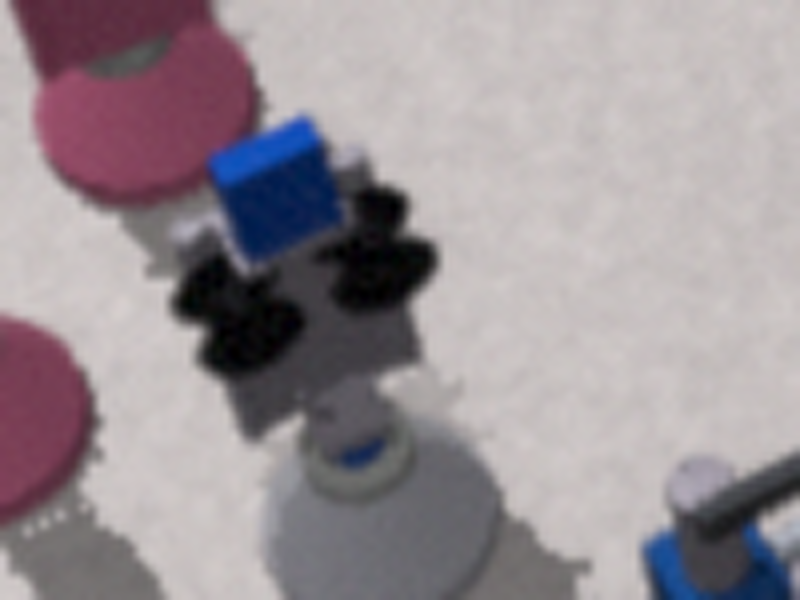

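View pics/z2.png

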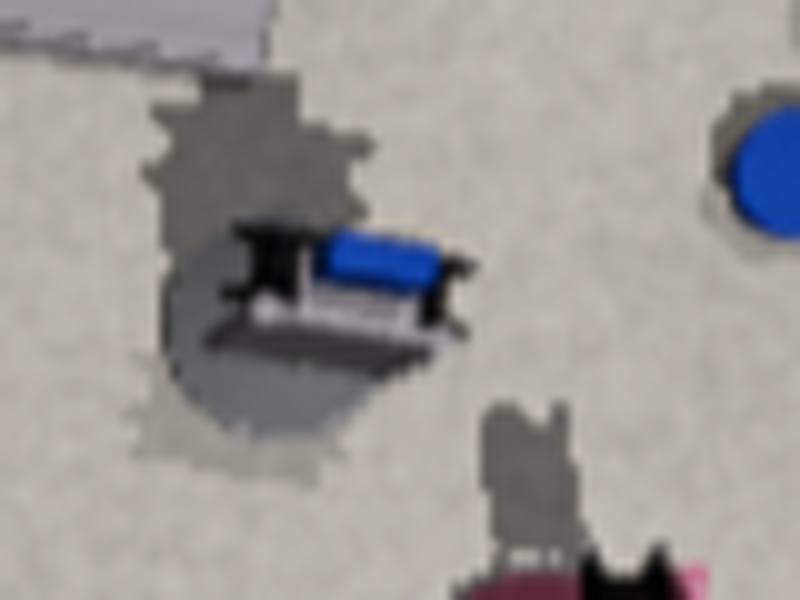

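View pics/z3.png

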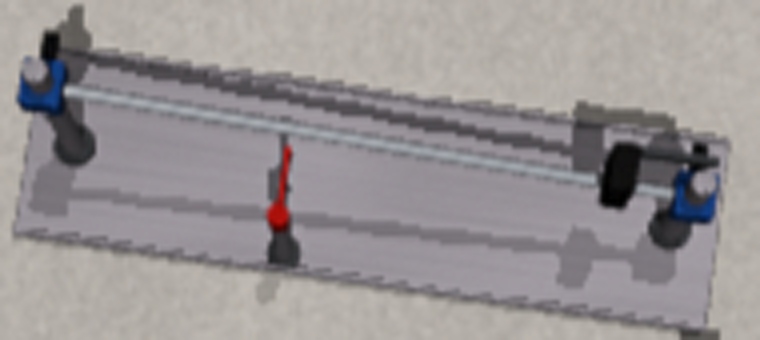

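View pics/z4.png

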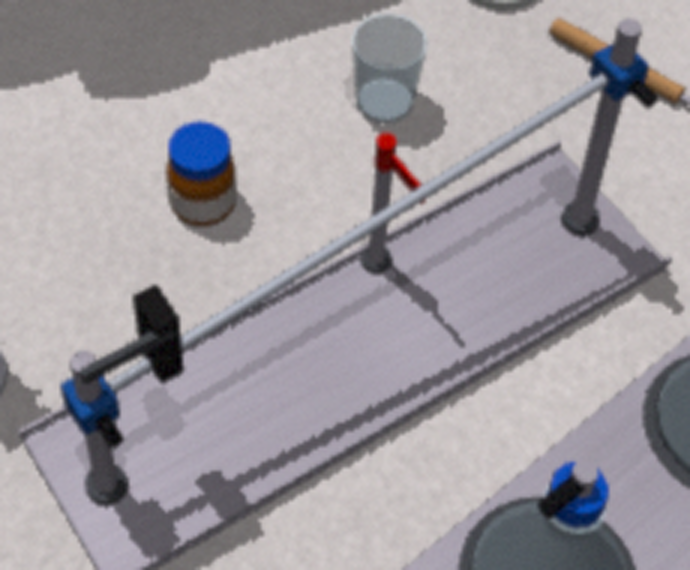

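```bash
cat > h.py <<'E'
import numpy as np,cv2
from scipy.optimize import least_squares
CAM={'scene':dict(f=517.9273847249942,c=(324.60793391927695,244.31252977268622),R=np.array([[0.62624922,0.77953905,-0.01143621],[0.59696181,-0.48890598,-0.63608769],[-0.50144642,0.39152244,-0.77153203]]),t=np.array([-0.3293,-0.1612022,1.58369512])),
'top':dict(f=620.0847763695991,c=(320.4607955207582,241.79212844376704),R=np.array([[0.02200035,-0.99974873,-0.00429761],[-0.99368776,-0.02139359,-0.11012245],[0.11000284,0.00669322,-0.99390874]]),t=np.array([0.03530688,0.47265191,1.86158076]))}
def proj(n,X):
    k=CAM[n];p=np.atleast_2d(X)@k['R'].T+k['t'];return k['f']*p[:,:2]/p[:,2:]+np.array(k['c'])
def ray(n,u):
    k=CAM[n];d=np.append((np.array(u)-k['c'])/k['f'],1);return -k['R'].T@k['t'],k['R'].T@d
def onz(n,u,z):
    o,d=ray(n,u);return o+d*(z-o[2])/d[2]
def tri(us):
    A=[];b=[]
    for n,u in us.items():
        o,d=ray(n,u);d=d/np.linalg.norm(d);P=np.eye(3)-np.outer(d,d);A.append(P);b.append(P@o)
    return np.linalg.lstsq(np.vstack(A),np.hstack(b),rcond=None)[0]
def uz(p,k,off): return (np.array(p,float)+.5)/k-.5+np.array(off)
E
python3 - <<'E'
from h import *
for n in CAM: print(n,ray(n,CAM[n]['c'])[0])
S={(-1,1,1):None}
# carrier tab corners local (x,y,z)
# scene cam: at far side. z1 corners
sc=[uz(p,8,(180,270)) for p in [(212,160),(305,117),(327,140),(224,184),(340,216),(253,262)]]
tp=[uz(p,10,(385,220)) for p in [(335,232),(441,244)]]
def loc(c): 
    return np.array([c[0]*.006,c[1]*.015,c[2]*.02])
# +x faces scene camera(away from robot); left in scene image = lower world y
ls=[loc(c) for c in [(-1,-1,1),(-1,1,1),(1,1,1),(1,-1,1),(1,1,-1),(1,-1,-1)]]
lt=[loc(c) for c in [(1,1,1),(1,-1,1)]]
def f(p,full=False):
    c,s=np.cos(p[2]),np.sin(p[2]);R=np.array([[c,-s,0],[s,c,0],[0,0,1]]);o=np.array([p[0],p[1],p[3]])
    return np.hstack([(proj('scene',np.array(ls)@R.T+o)-sc).ravel(),(proj('top',np.array(lt)@R.T+o)-tp).ravel()])
x0=onz('top',(424,246),.2);print(x0)
r=least_squares(f,[x0[0],x0[1],0,.186],loss='soft_l1');print('carrier grip x y yaw z',r.x,r.fun.round(2))
# tray corners top
T=[uz(p,4,(235,145)) for p in [(45,40),(12,235),(708,327),(730,140)]]
for u in T: print('traycorner',onz('top',u,.018))
# bar lines
top=cv2.imread('pics/top0.png');s=cv2.imread('pics/scene0.png')
def line(im,a,b,half,N=120):
    g=im.astype(float).sum(2)/3;a=np.array(a);b=np.array(b);d=(b-a)/np.linalg.norm(b-a);n=np.array([-d[1],d[0]])
    pts=[]
    for q in np.linspace(0,1,N):
        o=np.arange(-half,half+.01,.25);P=(a+(b-a)*q)+o[:,None]*n
        v=cv2.remap(g.astype(np.float32),P[:,0].astype(np.float32),P[:,1].astype(np.float32),cv2.INTER_LINEAR).ravel()
        w=np.clip(v-np.percentile(v,60),0,None); 
        if w.sum()>0: pts.append((q,(w*o).sum()/w.sum(),v.max()-np.median(v)))
    pts=np.array(pts);c=np.polyfit(pts[:,0],pts[:,1],1)
    for _ in range(4):
        e=pts[:,1]-np.polyval(c,pts[:,0]);k=abs(e)<max(.3,1.5*np.median(abs(e)));c=np.polyfit(pts[k,0],pts[k,1],1)
    print('line off',np.polyval(c,[0,1]),k.sum(),e[k].std())
    return a+n*np.polyval(c,0),b+n*np.polyval(c,1)
ta=uz((75,93),4,(235,145));tb=uz((590,179),4,(235,145))
sa=uz((590,92),3,(240,210));sb=uz((190,335),3,(240,210))
t2=line(top,ta,tb,5);s2=line(s,sa,sb,5)
def plane(n,l):
    o,d1=ray(n,l[0]);_,d2=ray(n,l[1]);m=np.cross(d1,d2);m/=np.linalg.norm(m);return m,m@o
m1,c1=plane('top',t2);m2,c2=plane('scene',s2)
d=np.cross(m1,m2);d/=np.linalg.norm(d);d*=np.sign(d[1])
p=np.linalg.lstsq(np.array([m1,m2,d]),np.array([c1,c2,0]),rcond=None)[0]
print('bar dir',d,'slope',np.arcsin(d[2]),'yaw',np.arctan2(-d[0],d[1]))
for y in (.2,.1,0,-.1,-.2): print(p+d*(y-p[1])/d[1])
E
```

```text
scene [ 1.09659367 -0.44216269  1.11556683]
top [0.26411248 0.03294976 1.90244271]
[ 0.44700634 -0.24136711  0.2       ]
carrier grip x y yaw z [ 0.44700139 -0.2400447  -0.09818582  0.18405363] [-0.68 -0.41  0.43 -1.4   0.13 -0.46  0.21  0.48  1.52  0.45 -0.02  1.06
  0.5   0.29  0.76  0.38]
traycorner [0.74016452 0.28337125 0.018     ]
traycorner [0.58622586 0.30338346 0.018     ]
traycorner [ 0.52620723 -0.23259079  0.018     ]
traycorner [ 0.67232315 -0.24872173  0.018     ]
line off [-0.23589728  0.91619196] 73 0.21317586255928178
line off [-2.77488587  4.57842987] 75 0.5986706542190049
bar dir [0.14258109 0.98789924 0.06103873] slope 0.061076696409948866 yaw -0.14333777311436766
[0.65369053 0.2        0.19014964]
[0.63925777 0.1        0.183971  ]
[0.62482501 0.         0.17779236]
[ 0.61039226 -0.1         0.17161372]
[ 0.5959595  -0.2         0.16543508]
```

```bash
python3 - <<'E'
import cv2
s=cv2.imread("pics/scene0.png")
def z(im,x,y,w,h,k,n): cv2.imwrite(f"pics/{n}.png",cv2.resize(im[y:y+h,x:x+w],None,fx=k,fy=k,interpolation=cv2.INTER_CUBIC))
z(s,355,210,110,75,7,"z5");z(s,250,265,110,75,7,"z6")
z(cv2.imread("pics/top0.png"),235,145,100,70,8,"z7")
E
```

```text
(no output)
```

View pics/z5.png

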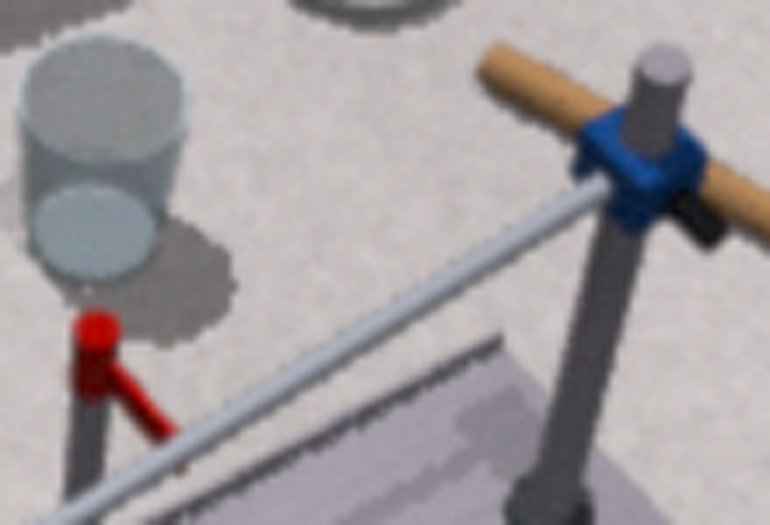

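View pics/z6.png

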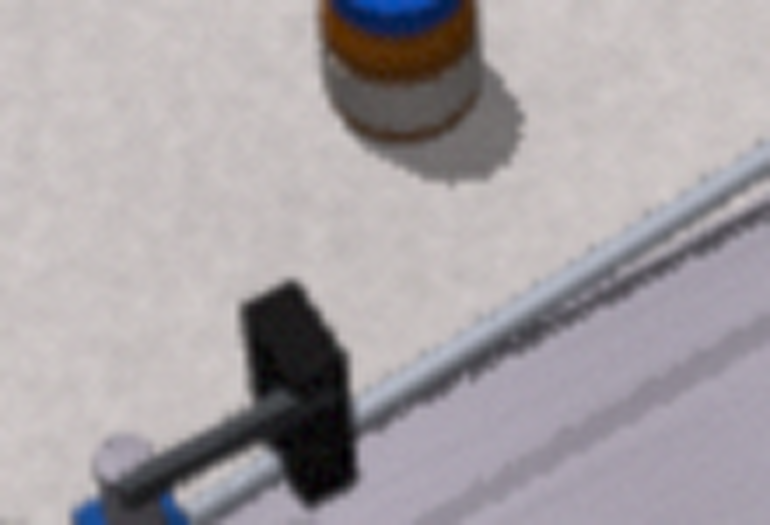

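View pics/z7.png

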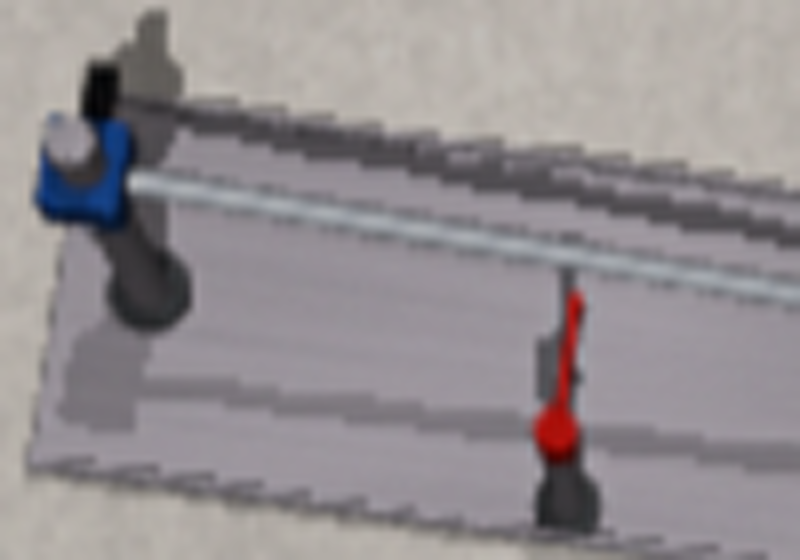

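```bash
python3 - <<'E'
from h import *
S=[uz(p,7,(355,210)) for p in [(590,200),(450,288),(300,380)]]+[uz(p,7,(250,265)) for p in [(755,160),(560,285),(365,407)]]
T=[uz(p,8,(235,145)) for p in [(140,182),(400,224),(790,290)]]+[uz(p,4,(235,145)) for p in [(430,153),(590,179)]]
tray=[uz(p,4,(235,145)) for p in [(45,40),(12,235),(708,327),(730,140)]]
tr=[onz('top',u,.018) for u in tray]; trs=[uz(p,3,(240,210)) for p in [(22,435),(558,147),(668,262),(105,570)]]
print('scene tray',[onz('scene',u,.018).round(4) for u in trs[:3]])
def f(p):
    psi,a,x0,z0=p;d=np.array([-np.sin(psi)*np.cos(a),np.cos(psi)*np.cos(a),np.sin(a)]);o=np.array([x0,0,z0])
    out=[]
    for n,L in(('scene',S),('top',T)):
        P=proj(n,[o-d*.2,o+d*.25]);e=(P[1]-P[0])/np.linalg.norm(P[1]-P[0])
        out+=[np.cross(e,u-P[0]) for u in L]
    return np.array(out)
r=least_squares(f,[-.11,.14,.62,.17]);print(r.x,r.fun.round(2))
g=lambda p:f([p[0],.1396,p[1],p[2]])
r2=least_squares(g,[-.11,.62,.17]);print(r2.x,r2.fun.round(2))
tip=tri({'scene':uz((172,436),7,(355,210)),'top':uz((576,303),8,(235,145))});post=tri({'scene':uz((97,330),7,(355,210)),'top':uz((557,430),8,(235,145))})
print('tip',tip,'post',post)
hp=tri({'scene':uz((663,65),7,(355,210)),'top':uz((70,140),8,(235,145))});print('high post top',hp)
lp=tri({'scene':uz((125,455),7,(250,265)),'top':uz((703,183),4,(235,145))});print('low post top',lp)
psi,x0,z0=r2.x
ex=np.array([np.cos(psi),np.sin(psi),0]);ey=np.array([-np.sin(psi),np.cos(psi),0])
for n,P in dict(tip=tip,post=post,hp=hp,lp=lp,c1=tr[0],c2=tr[1],c3=tr[2],c4=tr[3]).items():
    q=P-np.array([x0,0,z0]);print(n,'x',ex@q,'y',ey@q,'dz to bar',q[2]-np.tan(.1396)*(ey@q))
E
```

```text
scene tray [array([ 0.5291, -0.2354,  0.018 ]), array([0.5936, 0.293 , 0.018 ]), array([0.738 , 0.2759, 0.018 ])]
[-0.12379941  0.1279608   0.62745932  0.17450068] [-0.05  0.2   0.19 -0.64  0.01  0.29 -0.12  0.17  0.24 -0.31  0.02]
[-0.12665514  0.62730042  0.17385811] [ 0.19  0.37  0.28 -0.7  -0.15  0.03 -0.48 -0.01  0.32 -0.18  0.36]
tip [0.62352262 0.08589565 0.1679747 ] post [0.57756031 0.09239254 0.17277208]
high post top [0.65804362 0.2566973  0.25652921]
low post top [ 0.60177633 -0.20466839  0.1974351 ]
tip x -0.014597594667739893 y 0.08473042815290478 dz to bar -0.017789217851419244
post x -0.06101240902813338 y 0.08536945878825672 dz to bar -0.013081628984191157
hp x -0.0019282323117494307 y 0.25852452087661215 dz to bar 0.04634479118298303
lp x 0.0005334137857791038 y -0.2062531078836927 dz to bar 0.05255843138004129
c1 x 0.07616550879129665 y 0.2953580645557338 dz to bar -0.1973600440204848
c2 x -0.07906796754863966 y 0.29576493602709225 dz to bar -0.19741721514798666
c3 x -0.07090330283151067 y -0.24349749518788172 dz to bar -0.12164330770487605
c4 x 0.07607982537708524 y -0.24104233210661868 dz to bar -0.12198829242717207<stdin>:12: DeprecationWarning: Arrays of 2-dimensional vectors are deprecated. Use arrays of 3-dimensional vectors instead. (deprecated in NumPy 2.0)
```

Request:
{"fn": "step_arm", "kwargs": {"targets": [{"tx": -33, "ty": -13, "tz": -10, "grip": 110}, {"tx": -33, "ty": -13, "tz": -10}, {"tx": -33, "ty": -13, "tz": -10}, {"tx": -33, "ty": -13, "tz": -10}, {"tx": -33, "ty": -13, "tz": -10}, {"tx": -33, "ty": -13, "tz": -10}, {"tx": -33, "ty": -13, "tz": -10}, {"tx": -33, "ty": -13, "tz": -10}, {"tx": -33, "ty": -13, "tz": -10}, {"tx": -33, "ty": -13, "tz": -10}, {"az": 0.137}, {"az": 0.137}, {"az": 0.137}, {"az": 0.137}, {"az": 0.137}, {"az": 0.137}, {"az": 0.137}, {"az": 0.137}, {"az": 0.137}, {"az": 0.137}], "squeeze": 20}}

```text
schema error: expected keys tx, ty, tz, ax, ay, az, grip
```

```bash
cat > st.py <<'E'
from plant import robot
from h import *
from scipy.spatial.transform import Rotation as Ro
s=robot.read_state();R=Ro.from_rotvec(s['orientation'])
print('t',s['t'],'pos',s['tool_pos'].round(4),'F',s['force'].round(2),'open',round(s['opening'],4));print('R\n',R.as_matrix().round(3),'q',s['q'].round(2))
PSI=-.122
def des(psi,tilt): # tool x->uphill y, tool y->x, z down, tilt about tool y
    B=np.array([[-np.sin(psi),np.cos(psi),0],[np.cos(psi),np.sin(psi),0],[0,0,-1]]).T
    return Ro.from_matrix(B)*Ro.from_rotvec([0,tilt,0])
def go(P,psi=None,tilt=0):
    d=R.inv().apply(np.array(P)-s['tool_pos'])*1000;print('shift mm',d.round(1))
    if psi is not None: print('turn',(R.inv()*des(psi,tilt)).as_rotvec().round(4))
E
python3 - <<'E'
from st import *
go([.447,-.240,.30],-.10)
E
```

```text
t 0.1 pos [0.1776 0.5726 0.2317] F [-0.33  0.45  0.55] open 0.0929
R
 [[-0.955  0.296 -0.001]
 [ 0.296  0.955 -0.002]
 [ 0.    -0.002 -1.   ]] q [ 1.18  0.13  1.49 -0.    1.52 -0.09]
shift mm [-498.1 -696.4  -67.2]
turn [-1.50e-03  1.00e-03  1.37e+00]
```

Every key is required in each row.

Request:
{"fn": "step_arm", "kwargs": {"targets": [{"tx": -33, "ty": -13, "tz": -10, "ax": 0, "ay": 0, "az": 0, "grip": 110}, {"tx": -33, "ty": -13, "tz": -10, "ax": 0, "ay": 0, "az": 0, "grip": 110}, {"tx": -33, "ty": -13, "tz": -10, "ax": 0, "ay": 0, "az": 0, "grip": 110}, {"tx": -33, "ty": -13, "tz": -10, "ax": 0, "ay": 0, "az": 0, "grip": 110}, {"tx": -33, "ty": -13, "tz": -10, "ax": 0, "ay": 0, "az": 0, "grip": 110}, {"tx": -33, "ty": -13, "tz": -10, "ax": 0, "ay": 0, "az": 0, "grip": 110}, {"tx": -33, "ty": -13, "tz": -10, "ax": 0, "ay": 0, "az": 0, "grip": 110}, {"tx": -33, "ty": -13, "tz": -10, "ax": 0, "ay": 0, "az": 0, "grip": 110}, {"tx": -33, "ty": -13, "tz": -10, "ax": 0, "ay": 0, "az": 0, "grip": 110}, {"tx": -33, "ty": -13, "tz": -10, "ax": 0, "ay": 0, "az": 0, "grip": 110}, {"tx": 0, "ty": 0, "tz": 0, "ax": 0, "ay": 0, "az": 0.137, "grip": 110}, {"tx": 0, "ty": 0, "tz": 0, "ax": 0, "ay": 0, "az": 0.137, "grip": 110}, {"tx": 0, "ty": 0, "tz": 0, "ax": 0, "ay": 0, "az": 0.137, "grip": 110}, {"tx": 0, "ty": 0, "tz": 0, "ax": 0, "ay": 0, "az": 0.137, "grip": 110}, {"tx": 0, "ty": 0, "tz": 0, "ax": 0, "ay": 0, "az": 0.137, "grip": 110}, {"tx": 0, "ty": 0, "tz": 0, "ax": 0, "ay": 0, "az": 0.137, "grip": 110}, {"tx": 0, "ty": 0, "tz": 0, "ax": 0, "ay": 0, "az": 0.137, "grip": 110}, {"tx": 0, "ty": 0, "tz": 0, "ax": 0, "ay": 0, "az": 0.137, "grip": 110}, {"tx": 0, "ty": 0, "tz": 0, "ax": 0, "ay": 0, "az": 0.137, "grip": 110}, {"tx": 0, "ty": 0, "tz": 0, "ax": 0, "ay": 0, "az": 0.137, "grip": 110}], "squeeze": 20}}

```text
t: 2.1
tool_pos: [0.4542, 0.351, 0.332]
orientation: [-2.335, -2.101, 0.002]
force: [0.2, -0.0, -0.1]
opening: 0.0529
```

```bash
python3 - <<'E'
from st import *
go([.447,-.240,.30],-.10)
E
```

```text
t 2.1 pos [0.4542 0.351  0.332 ] F [ 0.21 -0.04 -0.11] open 0.0529
R
 [[ 0.105  0.994 -0.001]
 [ 0.994 -0.105 -0.001]
 [-0.001 -0.001 -1.   ]] q [0.57 0.04 1.4  0.   1.7  0.67]
shift mm [-588.5   55.2   32.4]
turn [-0.0009  0.0007 -0.0056]
```

Request:
{"fn": "step_arm", "kwargs": {"targets": [{"tx": -42, "ty": 4, "tz": 0, "ax": 0, "ay": 0, "az": 0, "grip": 110}, {"tx": -42, "ty": 4, "tz": 0, "ax": 0, "ay": 0, "az": 0, "grip": 110}, {"tx": -42, "ty": 4, "tz": 0, "ax": 0, "ay": 0, "az": 0, "grip": 110}, {"tx": -42, "ty": 4, "tz": 0, "ax": 0, "ay": 0, "az": 0, "grip": 110}, {"tx": -42, "ty": 4, "tz": 0, "ax": 0, "ay": 0, "az": 0, "grip": 110}, {"tx": -42, "ty": 4, "tz": 0, "ax": 0, "ay": 0, "az": 0, "grip": 110}, {"tx": -42, "ty": 4, "tz": 0, "ax": 0, "ay": 0, "az": 0, "grip": 110}, {"tx": -42, "ty": 4, "tz": 0, "ax": 0, "ay": 0, "az": 0, "grip": 110}, {"tx": -42, "ty": 4, "tz": 0, "ax": 0, "ay": 0, "az": 0, "grip": 110}, {"tx": -42, "ty": 4, "tz": 0, "ax": 0, "ay": 0, "az": 0, "grip": 110}, {"tx": -42, "ty": 4, "tz": 0, "ax": 0, "ay": 0, "az": 0, "grip": 110}, {"tx": -42, "ty": 4, "tz": 0, "ax": 0, "ay": 0, "az": 0, "grip": 110}, {"tx": -42, "ty": 4, "tz": 0, "ax": 0, "ay": 0, "az": 0, "grip": 110}, {"tx": -42, "ty": 4, "tz": 0, "ax": 0, "ay": 0, "az": 0, "grip": 110}, {"tx": 0, "ty": 0, "tz": 20, "ax": 0, "ay": 0, "az": 0, "grip": 110}, {"tx": 0, "ty": 0, "tz": 20, "ax": 0, "ay": 0, "az": 0, "grip": 110}]}}

```text
t: 3.7
tool_pos: [0.4512, -0.2411, 0.292]
orientation: [2.333, 2.104, 0.0]
force: [0.2, 0.7, -0.5]
opening: 0.0532
```

```bash
python3 - <<'E'
from st import *
go([.447,-.240,.30],-.10)
s_=robot.read_camera("scene")["frame"];t_=robot.read_camera("top")["frame"]
cv2.imwrite("pics/a_s.png",cv2.resize(s_[180:360,140:340],None,fx=4,fy=4,interpolation=cv2.INTER_CUBIC))
cv2.imwrite("pics/a_t.png",cv2.resize(t_[200:320,360:520],None,fx=5,fy=5,interpolation=cv2.INTER_CUBIC))
E
```

```text
t 3.7 pos [ 0.4512 -0.2411  0.292 ] F [ 0.21  0.68 -0.54] open 0.0532
R
 [[ 0.103  0.995  0.   ]
 [ 0.995 -0.103 -0.   ]
 [-0.     0.    -1.   ]] q [-0.59 -0.13  1.64 -0.    1.63 -0.49]
shift mm [ 0.7 -4.3 -8. ]
turn [ 0.0001  0.0001 -0.0028]
```

View pics/a_s.png

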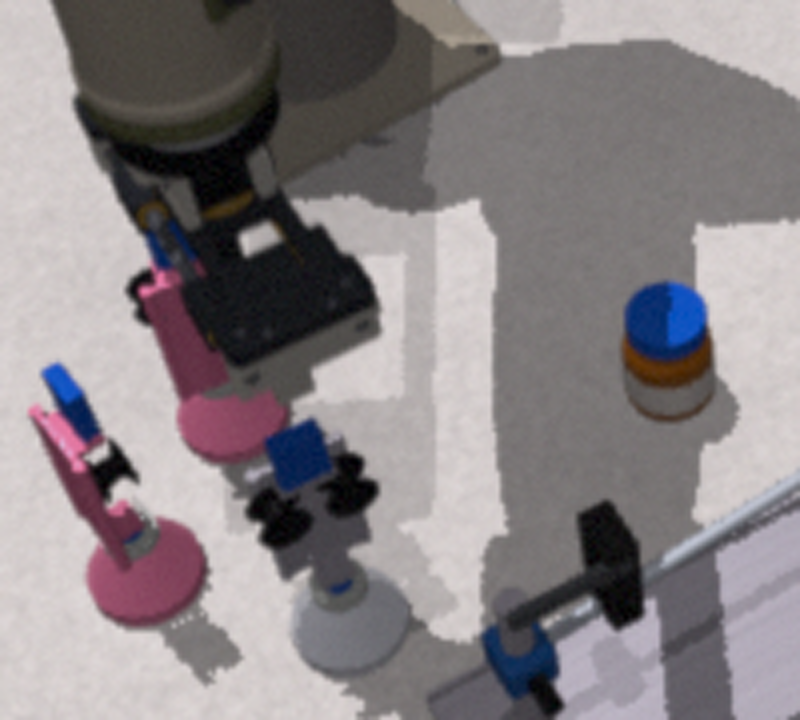

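View pics/a_t.png

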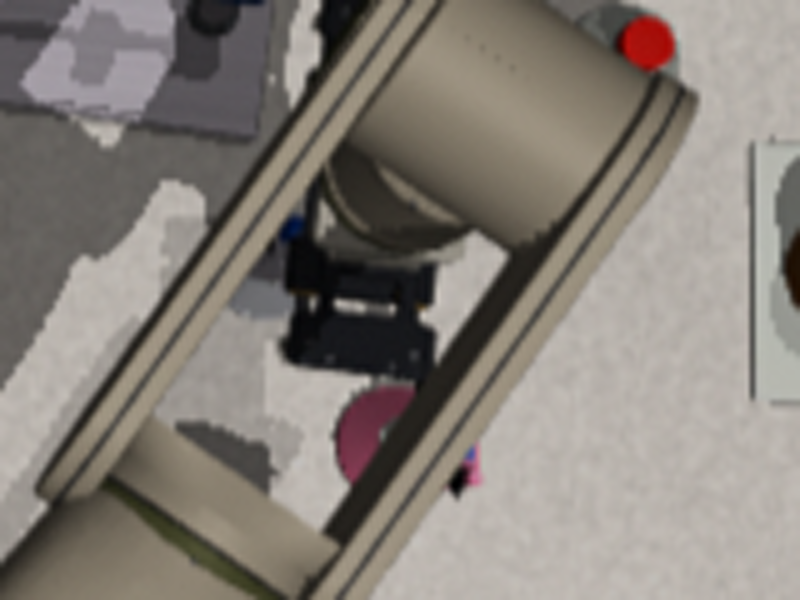

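Request:
{"fn": "step_arm", "kwargs": {"targets": [{"tx": 0, "ty": -4, "tz": 20, "ax": 0, "ay": 0, "az": 0, "grip": 110}, {"tx": 0, "ty": 0, "tz": 20, "ax": 0, "ay": 0, "az": 0, "grip": 110}, {"tx": 0, "ty": 0, "tz": 15, "ax": 0, "ay": 0, "az": 0, "grip": 110}, {"tx": 0, "ty": 0, "tz": 10, "ax": 0, "ay": 0, "az": 0, "grip": 110}, {"tx": 0, "ty": 0, "tz": 10, "ax": 0, "ay": 0, "az": 0, "grip": 110}, {"tx": 0, "ty": 0, "tz": 10, "ax": 0, "ay": 0, "az": 0, "grip": 110}, {"tx": 0, "ty": 0, "tz": 0, "ax": 0, "ay": 0, "az": 0, "grip": 110}]}}

```text
t: 4.5
tool_pos: [0.4469, -0.2387, 0.2063]
orientation: [-2.328, -2.106, 0.001]
force: [-0.1, 0.6, 0.1]
opening: 0.0531
```

```bash
python3 - <<'E'
from st import *
go([.447,-.240,.188],-.10)
s_=robot.read_camera("scene")["frame"]
cv2.imwrite("pics/b_s.png",cv2.resize(s_[240:340,160:290],None,fx=6,fy=6,interpolation=cv2.INTER_CUBIC))
E
```

```text
t 4.5 pos [ 0.4469 -0.2387  0.2063] F [-0.09  0.58  0.07] open 0.0531
R
 [[ 0.1    0.995 -0.002]
 [ 0.995 -0.1    0.001]
 [ 0.001 -0.002 -1.   ]] q [-0.59 -0.11  1.78 -0.    1.48 -0.49]
shift mm [-1.3  0.2 18.2]
turn [-0.0018 -0.001   0.0001]
```

View pics/b_s.png

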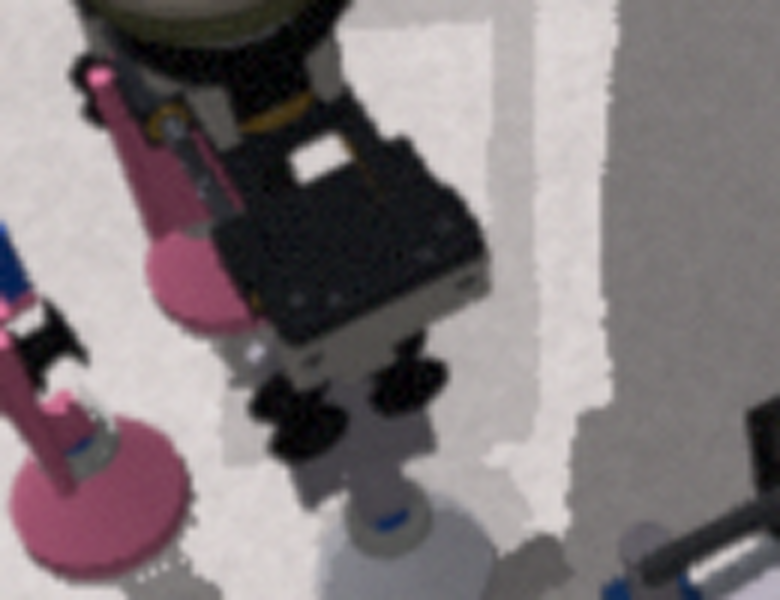

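The gripper body now hides the tab, around zoomed pixel (350,340), so I can't check the fit by eye. The rollers below it are unmoved and the force is about 0. I'll go down the remaining 18 mm and close.

Request:
{"fn": "step_arm", "kwargs": {"targets": [{"tx": -1, "ty": 0, "tz": 6, "ax": 0, "ay": 0, "az": 0, "grip": 110}, {"tx": 0, "ty": 0, "tz": 6, "ax": 0, "ay": 0, "az": 0, "grip": 110}, {"tx": 0, "ty": 0, "tz": 6, "ax": 0, "ay": 0, "az": 0, "grip": 110}, {"tx": 0, "ty": 0, "tz": 0, "ax": 0, "ay": 0, "az": 0, "grip": 110}]}}

```text
t: 4.95
tool_pos: [0.4468, -0.2398, 0.1884]
orientation: [-2.328, -2.106, 0.001]
force: [-0.4, -0.1, 0.4]
opening: 0.0528
```

Request:
{"fn": "step_arm", "kwargs": {"targets": [{"tx": 0, "ty": 0, "tz": 0, "ax": 0, "ay": 0, "az": 0, "grip": 170}, {"tx": 0, "ty": 0, "tz": 0, "ax": 0, "ay": 0, "az": 0, "grip": 200}, {"tx": 0, "ty": 0, "tz": 0, "ax": 0, "ay": 0, "az": 0, "grip": 225}, {"tx": 0, "ty": 0, "tz": 0, "ax": 0, "ay": 0, "az": 0, "grip": 255}, {"tx": 0, "ty": 0, "tz": 0, "ax": 0, "ay": 0, "az": 0, "grip": 255}, {"tx": 0, "ty": 0, "tz": 0, "ax": 0, "ay": 0, "az": 0, "grip": 255}], "squeeze": 20}}

```text
t: 5.55
tool_pos: [0.4474, -0.2401, 0.1897]
orientation: [2.33, 2.108, 0.0]
force: [-0.9, 0.3, -2.1]
opening: 0.0121
```

```bash
python3 - <<'E'
from st import *
E
```

```text
t 5.55 pos [ 0.4474 -0.2401  0.1897] F [-0.89  0.32 -2.08] open 0.0121
R
 [[ 0.1    0.995  0.   ]
 [ 0.995 -0.1   -0.   ]
 [-0.     0.    -1.   ]] q [-0.59 -0.1   1.8   0.    1.44 -0.49]
```

Request:
{"fn": "step_arm", "kwargs": {"targets": [{"tx": 0, "ty": 0, "tz": -2, "ax": 0, "ay": 0, "az": 0, "grip": 255}, {"tx": 0, "ty": 0, "tz": -4, "ax": 0, "ay": 0, "az": 0, "grip": 255}, {"tx": 0, "ty": 0, "tz": -10, "ax": 0, "ay": 0, "az": 0, "grip": 255}, {"tx": 0, "ty": 0, "tz": -20, "ax": 0, "ay": 0, "az": 0, "grip": 255}, {"tx": 0, "ty": 0, "tz": -30, "ax": 0, "ay": 0, "az": 0, "grip": 255}, {"tx": 0, "ty": 0, "tz": -30, "ax": 0, "ay": 0, "az": 0, "grip": 255}, {"tx": 0, "ty": 0, "tz": -30, "ax": 0, "ay": 0, "az": 0, "grip": 255}, {"tx": 0, "ty": 0, "tz": -14, "ax": 0, "ay": 0, "az": 0, "grip": 255}, {"tx": 0, "ty": 0, "tz": 0, "ax": 0, "ay": 0, "az": 0, "grip": 255}]}}

```text
t: 6.45
tool_pos: [0.4483, -0.2407, 0.3325]
orientation: [2.326, 2.104, 0.002]
force: [-0.3, -0.8, -3.1]
opening: 0.0119
```

```bash
python3 - <<'E'
from st import *
for n,u,z in (('beaker',(262,240),.085),('jar',(328,252),.08)): print(n,onz('top',u,z))
psi=-.124;ex=np.array([np.cos(psi),np.sin(psi),0]);ey=np.array([-np.sin(psi),np.cos(psi),0]);O=np.array([.6273,0,.1738])
def rig(x,y,dz): return O+ex*x+ey*y+np.array([0,0,.1405*y+dz])
print('load',rig(0,.155,0),'stage',rig(-.09,.155,.06))
st=rig(-.09,.155,0);st[2]=.33
go(st,psi,.14)
s_=robot.read_camera("scene")["frame"]
cv2.imwrite("pics/c_s.png",cv2.resize(s_[200:350,140:340],None,fx=4,fy=4,interpolation=cv2.INTER_CUBIC))
E
```

```text
t 6.45 pos [ 0.4483 -0.2407  0.3325] F [-0.31 -0.81 -3.14] open 0.0119
R
 [[ 0.1    0.995  0.004]
 [ 0.995 -0.1   -0.003]
 [-0.002  0.004 -1.   ]] q [-0.59 -0.14  1.58 -0.    1.7  -0.49]
beaker [0.46686788 0.21778941 0.085     ]
jar [0.43598843 0.02230865 0.08      ]
load [0.64647078 0.15380989 0.1955775 ] stage [0.55716182 0.16494131 0.2555775 ]
shift mm [414.5  67.8   1.9]
turn [0.0026 0.1423 0.0243]
```

View pics/c_s.png

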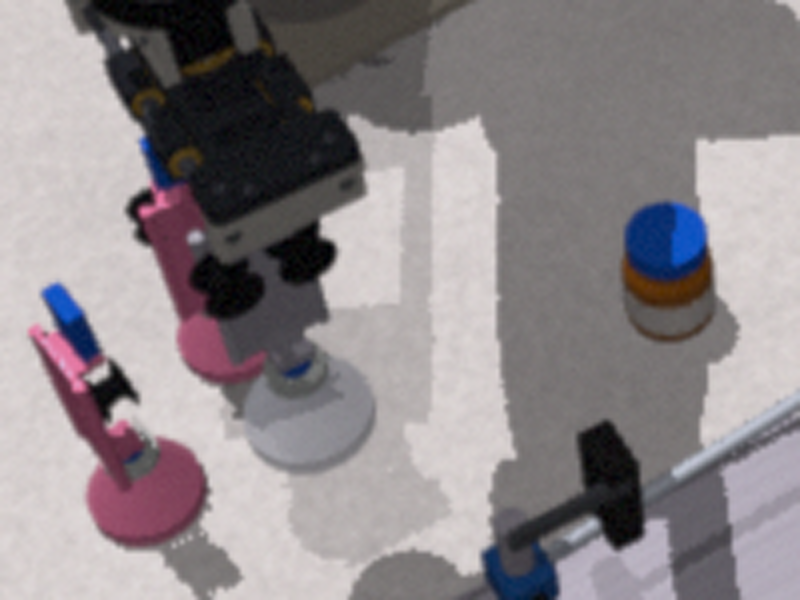

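The carrier is held and clear of the bench, with its mouth at about (310,410) in the zoomed picture. I'll carry it to the staging point on the robot's side of the rail.

Request:
{"fn": "step_arm", "kwargs": {"targets": [{"tx": 10, "ty": 2, "tz": 0, "ax": 0, "ay": 0, "az": 0, "grip": 255}, {"tx": 20, "ty": 3, "tz": 0, "ax": 0, "ay": 0, "az": 0, "grip": 255}, {"tx": 30, "ty": 5, "tz": 0, "ax": 0, "ay": 0, "az": 0, "grip": 255}, {"tx": 32, "ty": 5, "tz": 0, "ax": 0, "ay": 0, "az": 0, "grip": 255}, {"tx": 32, "ty": 5, "tz": 0, "ax": 0, "ay": 0, "az": 0, "grip": 255}, {"tx": 32, "ty": 5, "tz": 0, "ax": 0, "ay": 0, "az": 0, "grip": 255}, {"tx": 32, "ty": 5, "tz": 0, "ax": 0, "ay": 0, "az": 0, "grip": 255}, {"tx": 32, "ty": 5, "tz": 0, "ax": 0, "ay": 0, "az": 0, "grip": 255}, {"tx": 32, "ty": 5, "tz": 0, "ax": 0, "ay": 0, "az": 0, "grip": 255}, {"tx": 32, "ty": 5, "tz": 0, "ax": 0, "ay": 0, "az": 0, "grip": 255}, {"tx": 32, "ty": 5, "tz": 0, "ax": 0, "ay": 0, "az": 0, "grip": 255}, {"tx": 32, "ty": 5, "tz": 0, "ax": 0, "ay": 0, "az": 0, "grip": 255}, {"tx": 30, "ty": 5, "tz": 0, "ax": 0, "ay": 0, "az": 0, "grip": 255}, {"tx": 22, "ty": 5, "tz": 0, "ax": 0, "ay": 0, "az": 0, "grip": 255}, {"tx": 14, "ty": 3, "tz": 0, "ax": 0, "ay": 0, "az": 0, "grip": 255}, {"tx": 0, "ty": 0, "tz": 0, "ax": 0, "ay": 0.05, "az": 0.008, "grip": 255}, {"tx": 0, "ty": 0, "tz": 0, "ax": 0, "ay": 0.05, "az": 0.008, "grip": 255}, {"tx": 0, "ty": 0, "tz": 0, "ax": 0, "ay": 0.04, "az": 0.008, "grip": 255}, {"tx": 0, "ty": 0, "tz": 0, "ax": 0, "ay": 0, "az": 0, "grip": 255}]}}

```text
t: 8.4
tool_pos: [0.5558, 0.1641, 0.3282]
orientation: [-2.282, -2.011, -0.156]
force: [-0.5, -0.7, -2.4]
opening: 0.0122
```

```bash
python3 - <<'E'
from st import *
s_=robot.read_camera("scene")["frame"];t_=robot.read_camera("top")["frame"]
cv2.imwrite("pics/d_s.png",cv2.resize(s_[130:310,270:500],None,fx=3.4,fy=3.4,interpolation=cv2.INTER_CUBIC))
cv2.imwrite("pics/d_t.png",cv2.resize(t_[130:260,200:400],None,fx=4,fy=4,interpolation=cv2.INTER_CUBIC))
E
```

```text
t 8.4 pos [0.5558 0.1641 0.3282] F [-0.49 -0.66 -2.37] open 0.0122
R
 [[ 0.125  0.992  0.013]
 [ 0.982 -0.125  0.139]
 [ 0.139 -0.004 -0.99 ]] q [0.11 0.01 1.45 0.14 1.65 0.25]
```

View pics/d_s.png

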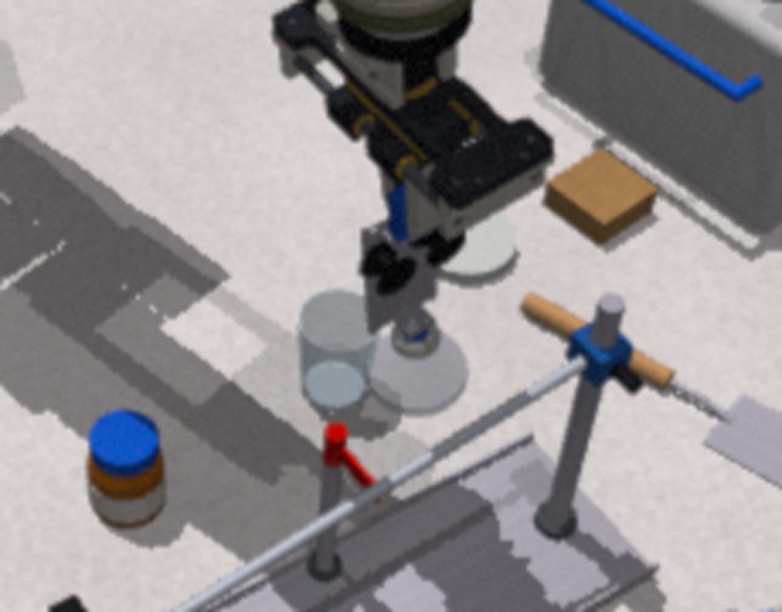

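View pics/d_t.png

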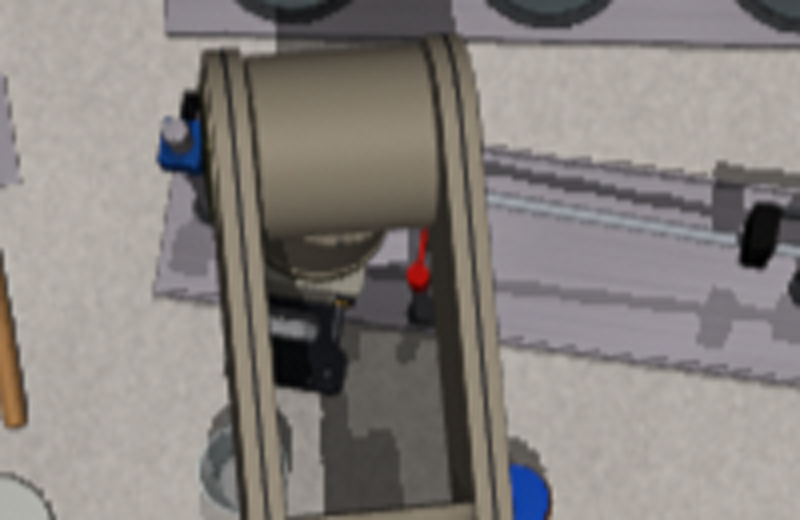

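Scene shows the carrier on the robot's side of the rail, tilted uphill like the bar, with the latch at (335,445) well downhill of it. Next I'll compute the hooking path.

```bash
cat >> st.py <<'E'
psi=-.124;ex=np.array([np.cos(psi),np.sin(psi),0]);ey=np.array([-np.sin(psi),np.cos(psi),0]);O=np.array([.6273,0,.1738])
def rig(x,y,dz): return O+ex*x+ey*y+np.array([0,0,.1405*y+dz])
Z=R.as_matrix()[:,2]
run=s['tool_pos']+.0617*Z;q=run-O
print('run rig x %.4f y %.4f dz %.4f stop-y %.4f'%(ex@q,ey@q,q[2]-.1405*(ey@q),ey@q+.138))
def gr(x,y,dz): go(rig(x,y,dz)-.0617*Z,psi,.14)
E
python3 - <<'E'
from st import *
gr(-.085,.157,.03);gr(0,.157,.03)
E
```

```text
t 8.5 pos [0.5559 0.1645 0.3287] F [-0.34  0.68 -2.89] open 0.0116
R
 [[ 0.124  0.992  0.014]
 [ 0.983 -0.124  0.137]
 [ 0.138 -0.003 -0.99 ]] q [0.11 0.01 1.45 0.14 1.65 0.25]
run rig x -0.0914 y 0.1629 dz 0.0709 stop-y 0.3009
shift mm [-11.6   6.5  40.5]
turn [-0.0031  0.0016 -0.0012]
shift mm [-11.5  91.5  40.2]
turn [-0.0031  0.0016 -0.0012]
```

Request:
{"fn": "step_arm", "kwargs": {"targets": [{"tx": -4, "ty": 2, "tz": 10, "ax": -0.003, "ay": 0, "az": 0, "grip": 255}, {"tx": -4, "ty": 2, "tz": 15, "ax": 0, "ay": 0, "az": 0, "grip": 255}, {"tx": -3, "ty": 2, "tz": 15, "ax": 0, "ay": 0, "az": 0, "grip": 255}, {"tx": 0, "ty": 0, "tz": 0, "ax": 0, "ay": 0, "az": 0, "grip": 255}, {"tx": 0, "ty": 8, "tz": 0, "ax": 0, "ay": 0, "az": 0, "grip": 255}, {"tx": 0, "ty": 10, "tz": 0, "ax": 0, "ay": 0, "az": 0, "grip": 255}, {"tx": 0, "ty": 10, "tz": 0, "ax": 0, "ay": 0, "az": 0, "grip": 255}, {"tx": 0, "ty": 10, "tz": 0, "ax": 0, "ay": 0, "az": 0, "grip": 255}, {"tx": 0, "ty": 7, "tz": 0, "ax": 0, "ay": 0, "az": 0, "grip": 255}, {"tx": 0, "ty": 0, "tz": 0, "ax": 0, "ay": 0, "az": 0, "grip": 255}]}}

```text
t: 9.5
tool_pos: [0.6073, 0.1531, 0.2883]
orientation: [-2.284, -2.015, -0.161]
force: [0.7, -0.5, -2.5]
opening: 0.012
```

```bash
python3 - <<'E'
from st import *
gr(0,.157,.03)
s_=robot.read_camera("scene")["frame"]
cv2.imwrite("pics/e_s.png",cv2.resize(s_[190:310,330:480],None,fx=5,fy=5,interpolation=cv2.INTER_CUBIC))
E
```

```text
t 9.5 pos [0.6073 0.1531 0.2883] F [ 0.7  -0.48 -2.49] open 0.012
R
 [[ 0.123  0.992  0.018]
 [ 0.983 -0.124  0.138]
 [ 0.139  0.001 -0.99 ]] q [0.09 0.14 1.38 0.14 1.59 0.21]
run rig x -0.0387 y 0.1581 dz 0.0312 stop-y 0.2961
shift mm [-1.3 38.7  1.3]
turn [ 0.0013  0.0002 -0.0006]
```

View pics/e_s.png

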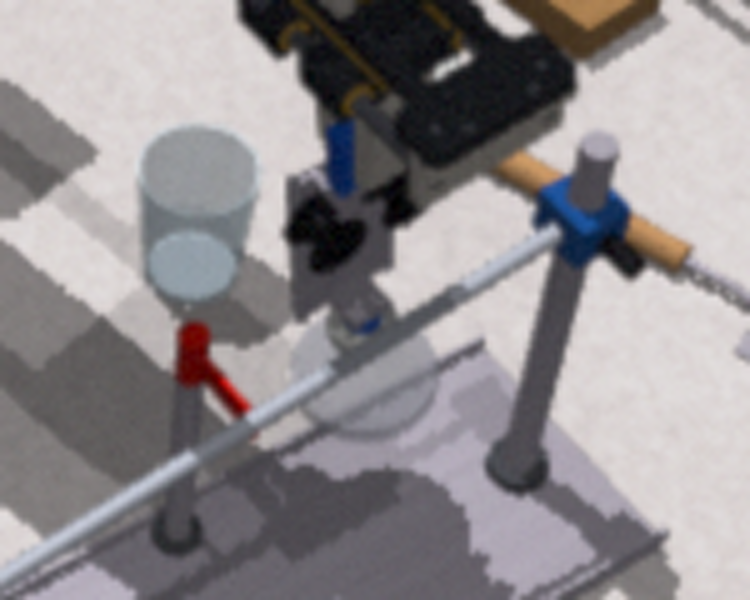

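```bash
python3 - <<'E'
from st import *
M=R.as_matrix()
C=np.c_[M[:,1],M[:,0],-M[:,2]] # carrier axes x,y,z
for l in [(.01,-.02,.013),(.01,.02,.013),(0,0,-.068),(-.015,-.029,.038),(-.015,-.029,-.068),(-.006,-.015,.038)]:
    u=proj('scene',run+C@np.array(l))[0];print(l,((u-[330,190]+.5)*5-.5).round(0))
E
```

```text
t 9.55 pos [0.6067 0.1533 0.2883] F [ 0.4   0.08 -2.29] open 0.0117
R
 [[ 0.123  0.992  0.018]
 [ 0.983 -0.124  0.138]
 [ 0.139  0.001 -0.99 ]] q [0.09 0.14 1.38 0.14 1.59 0.21]
run rig x -0.0393 y 0.1582 dz 0.0312 stop-y 0.2962
(0.01, -0.02, 0.013) [340. 244.]
(0.01, 0.02, 0.013) [413. 200.]
(0, 0, -0.068) [365. 310.]
(-0.015, -0.029, 0.038) [288. 184.]
(-0.015, -0.029, -0.068) [296. 319.]
(-0.006, -0.015, 0.038) [326. 182.]
```

Predicted points match the picture within a pixel: roller face about (340,244), plate corners (290,180) and (297,318). Moving in over the bar.

Request:
{"fn": "step_arm", "kwargs": {"targets": [{"tx": 0, "ty": 6, "tz": 0, "ax": 0, "ay": 0, "az": 0, "grip": 255}, {"tx": 0, "ty": 8, "tz": 0, "ax": 0, "ay": 0, "az": 0, "grip": 255}, {"tx": 0, "ty": 8, "tz": 0, "ax": 0, "ay": 0, "az": 0, "grip": 255}, {"tx": 0, "ty": 8, "tz": 0, "ax": 0, "ay": 0, "az": 0, "grip": 255}, {"tx": 0, "ty": 6, "tz": 0, "ax": 0, "ay": 0, "az": 0, "grip": 255}, {"tx": 0, "ty": 3, "tz": 0, "ax": 0, "ay": 0, "az": 0, "grip": 255}, {"tx": 0, "ty": 0, "tz": 0, "ax": 0, "ay": 0, "az": 0, "grip": 255}, {"tx": 0, "ty": 0, "tz": 0, "ax": 0, "ay": 0, "az": 0, "grip": 255}]}}

```text
t: 10.35
tool_pos: [0.6449, 0.1486, 0.2885]
orientation: [-2.283, -2.016, -0.161]
force: [0.4, -0.6, -3.6]
opening: 0.0122
```

```bash
python3 - <<'E'
from st import *
gr(0,.157,.0)
s_=robot.read_camera("scene")["frame"]
cv2.imwrite("pics/f_s.png",cv2.resize(s_[190:310,330:480],None,fx=5,fy=5,interpolation=cv2.INTER_CUBIC))
M=R.as_matrix();C=np.c_[M[:,1],M[:,0],-M[:,2]]
for l in [(.01,-.02,.013),(.01,.02,.013)]:
    u=proj('scene',run+C@np.array(l))[0];print(l,((u-[330,190]+.5)*5-.5).round(0))
for k in range(8): 
    f=robot.read_state()['force'];print(f.round(2),end=' ')
E
```

```text
t 10.35 pos [0.6449 0.1486 0.2885] F [ 0.37 -0.55 -3.61] open 0.0122
R
 [[ 0.123  0.992  0.018]
 [ 0.983 -0.124  0.138]
 [ 0.14   0.001 -0.99 ]] q [0.07 0.24 1.27 0.14 1.6  0.2 ]
run rig x -0.0008 y 0.1583 dz 0.0314 stop-y 0.2963
shift mm [-5.7  0.8 31.1]
turn [ 0.0009 -0.     -0.0002]
(0.01, -0.02, 0.013) [394. 301.]
(0.01, 0.02, 0.013) [467. 256.]
[ 0.42  0.71 -3.59] [ 0.42  0.71 -3.59] [ 0.42  0.71 -3.59] [ 0.42  0.71 -3.59] [ 0.42  0.71 -3.59] [ 0.42  0.71 -3.59] [ 0.42  0.71 -3.59] [ 0.42  0.71 -3.59]
```

View pics/f_s.png

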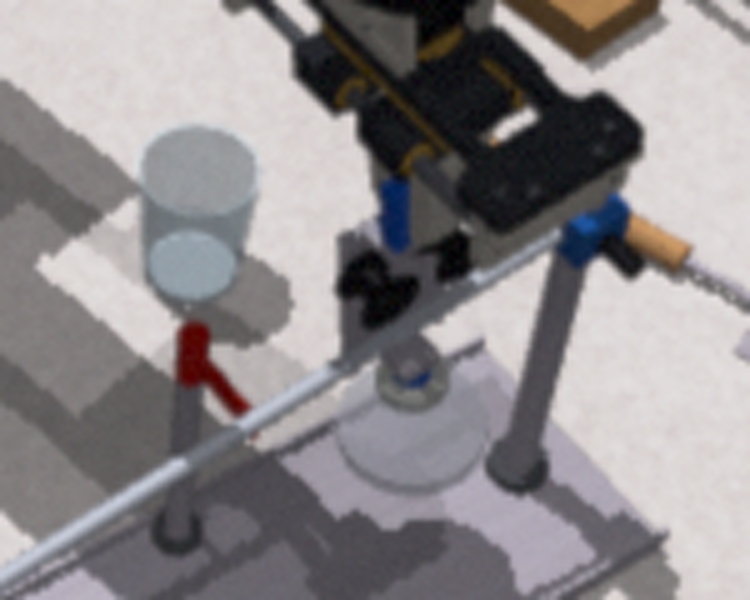

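Request:
{"fn": "step_arm", "kwargs": {"targets": [{"tx": 0, "ty": 0.5, "tz": 5, "ax": 0, "ay": 0, "az": 0, "grip": 255}, {"tx": 0, "ty": 0, "tz": 6, "ax": 0, "ay": 0, "az": 0, "grip": 255}, {"tx": 0, "ty": 0, "tz": 6, "ax": 0, "ay": 0, "az": 0, "grip": 255}, {"tx": 0, "ty": 0, "tz": 4, "ax": 0, "ay": 0, "az": 0, "grip": 255}, {"tx": 0, "ty": 0, "tz": 2, "ax": 0, "ay": 0, "az": 0, "grip": 255}, {"tx": 0, "ty": 0, "tz": 0, "ax": 0, "ay": 0, "az": 0, "grip": 255}]}}

```text
t: 11.0
tool_pos: [0.6457, 0.1518, 0.2652]
orientation: [-2.283, -2.015, -0.16]
force: [-0.1, -0.2, -2.5]
opening: 0.0119
```

Request:
{"fn": "step_arm", "kwargs": {"targets": [{"tx": 0, "ty": 0, "tz": 1, "ax": 0, "ay": 0, "az": 0, "grip": 255}, {"tx": 0, "ty": 0, "tz": 1, "ax": 0, "ay": 0, "az": 0, "grip": 255}, {"tx": 0, "ty": 0, "tz": 0, "ax": 0, "ay": 0, "az": 0, "grip": 255}]}}

```text
t: 11.3
tool_pos: [0.646, 0.152, 0.2639]
orientation: [-2.283, -2.016, -0.161]
force: [-0.3, 1.0, -2.2]
opening: 0.0121
```

Request:
{"fn": "step_arm", "kwargs": {"targets": [{"tx": 0, "ty": 0, "tz": 1, "ax": 0, "ay": 0, "az": 0, "grip": 255}, {"tx": 0, "ty": 0, "tz": 1, "ax": 0, "ay": 0, "az": 0, "grip": 255}, {"tx": 0, "ty": 0, "tz": 0, "ax": 0, "ay": 0, "az": 0, "grip": 255}]}}

```text
t: 11.6
tool_pos: [0.6459, 0.1523, 0.2616]
orientation: [-2.283, -2.016, -0.161]
force: [0.4, 0.0, -3.2]
opening: 0.0118
```

Request:
{"fn": "step_arm", "kwargs": {"targets": [{"tx": 0, "ty": 0, "tz": 1, "ax": 0, "ay": 0, "az": 0, "grip": 255}, {"tx": 0, "ty": 0, "tz": 0, "ax": 0, "ay": 0, "az": 0, "grip": 255}]}}

```text
t: 11.8
tool_pos: [0.646, 0.1524, 0.2607]
orientation: [-2.283, -2.016, -0.161]
force: [-0.3, -0.4, -1.0]
opening: 0.0116
```

Request:
{"fn": "step_arm", "kwargs": {"targets": [{"tx": 0, "ty": 0, "tz": 1, "ax": 0, "ay": 0, "az": 0, "grip": 255}, {"tx": 0, "ty": 0, "tz": 0, "ax": 0, "ay": 0, "az": 0, "grip": 255}]}}

```text
t: 12.0
tool_pos: [0.646, 0.1526, 0.2597]
orientation: [-2.283, -2.016, -0.161]
force: [0.7, -0.4, -2.7]
opening: 0.0118
```

Request:
{"fn": "step_arm", "kwargs": {"targets": [{"tx": 0, "ty": 0, "tz": 1, "ax": 0, "ay": 0, "az": 0, "grip": 255}, {"tx": 0, "ty": 0, "tz": 0, "ax": 0, "ay": 0, "az": 0, "grip": 255}]}}

```text
t: 12.2
tool_pos: [0.646, 0.1527, 0.2587]
orientation: [-2.283, -2.016, -0.161]
force: [0.3, 0.4, -1.5]
opening: 0.0119
```

Request:
{"fn": "step_arm", "kwargs": {"targets": [{"tx": 0, "ty": 0, "tz": 1, "ax": 0, "ay": 0, "az": 0, "grip": 255}, {"tx": 0, "ty": 0, "tz": 0, "ax": 0, "ay": 0, "az": 0, "grip": 255}]}}

```text
t: 12.4
tool_pos: [0.6461, 0.1528, 0.2578]
orientation: [-2.283, -2.016, -0.161]
force: [0.1, 0.4, -2.3]
opening: 0.0117
```

```bash
cat > av.py <<'E'
from plant import robot
import numpy as np
F=[];W=[]
for k in range(6):
    robot.read_camera("top");s=robot.read_state();F.append(s['force']);W.append(s['wrist_torque'])
print('avg F',np.mean(F,0).round(2),'+-',np.std(F,0).round(2),'W',np.mean(W,0).round(3))
import st
E
python3 av.py
```

```text
avg F [ 0.2   0.22 -2.85] +- [0.51 0.59 0.36] W [-0.245  0.089  0.012]
t 12.7 pos [0.6461 0.1528 0.2579] F [ 0.65 -0.47 -2.96] open 0.0119
R
 [[ 0.123  0.992  0.018]
 [ 0.983 -0.124  0.138]
 [ 0.14   0.001 -0.99 ]] q [0.08 0.25 1.31 0.14 1.55 0.2 ]
run rig x -0.0002 y 0.1626 dz 0.0002 stop-y 0.3006
```

Request:
{"fn": "step_arm", "kwargs": {"targets": [{"tx": 0, "ty": 0, "tz": 1, "ax": 0, "ay": 0, "az": 0, "grip": 255}, {"tx": 0, "ty": 0, "tz": 0, "ax": 0, "ay": 0, "az": 0, "grip": 255}]}}

```text
t: 12.9
tool_pos: [0.6462, 0.153, 0.2572]
orientation: [-2.283, -2.016, -0.162]
force: [-1.3, 0.1, -0.3]
opening: 0.012
```

Request:
{"fn": "step_arm", "kwargs": {"targets": [{"tx": 0, "ty": 0, "tz": 0.7, "ax": 0, "ay": 0, "az": 0, "grip": 255}, {"tx": 0, "ty": 0, "tz": 0, "ax": 0, "ay": 0, "az": 0, "grip": 255}]}}

```text
t: 13.1
tool_pos: [0.6462, 0.1531, 0.2567]
orientation: [-2.283, -2.016, -0.162]
force: [-2.0, -0.4, 1.6]
opening: 0.0118
```

```bash
python3 av.py
```

```text
avg F [-1.24 -0.81  2.48] +- [0.37 0.79 0.51] W [-0.248  0.387  0.055]
t 13.4 pos [0.6462 0.153  0.2565] F [-1.04 -1.9   2.36] open 0.0117
R
 [[ 0.123  0.992  0.019]
 [ 0.983 -0.124  0.138]
 [ 0.14   0.002 -0.99 ]] q [0.08 0.25 1.31 0.14 1.55 0.2 ]
run rig x -0.0001 y 0.1628 dz -0.0013 stop-y 0.3008
```

Contact felt: Fz rose by about 5 N at a height consistent with the sighted bar. I'll ease the small lateral force and hold for a second.

Request:
{"fn": "step_arm", "kwargs": {"targets": [{"tx": 0, "ty": -0.6, "tz": 0, "ax": 0, "ay": 0, "az": 0, "grip": 255}, {"tx": 0, "ty": 0, "tz": 0, "ax": 0, "ay": 0, "az": 0, "grip": 255}, {"tx": 0, "ty": 0, "tz": 0, "ax": 0, "ay": 0, "az": 0, "grip": 255}, {"tx": 0, "ty": 0, "tz": 0, "ax": 0, "ay": 0, "az": 0, "grip": 255}, {"tx": 0, "ty": 0, "tz": 0, "ax": 0, "ay": 0, "az": 0, "grip": 255}, {"tx": 0, "ty": 0, "tz": 0, "ax": 0, "ay": 0, "az": 0, "grip": 255}, {"tx": 0, "ty": 0, "tz": 0, "ax": 0, "ay": 0, "az": 0, "grip": 255}, {"tx": 0, "ty": 0, "tz": 0, "ax": 0, "ay": 0, "az": 0, "grip": 255}, {"tx": 0, "ty": 0, "tz": 0, "ax": 0, "ay": 0, "az": 0, "grip": 255}, {"tx": 0, "ty": 0, "tz": 0, "ax": 0, "ay": 0, "az": 0, "grip": 255}]}}

```text
t: 14.4
tool_pos: [0.6457, 0.1531, 0.2563]
orientation: [-2.283, -2.016, -0.162]
force: [2.9, -1.3, 2.6]
opening: 0.0118
```

```bash
python3 av.py; python3 - <<'E'
from st import *
s_=robot.read_camera("scene")["frame"]
cv2.imwrite("pics/g_s.png",cv2.resize(s_[190:310,330:480],None,fx=5,fy=5,interpolation=cv2.INTER_CUBIC))
gr(0,.02,-.001)
E
```

```text
avg F [ 3.54 -1.31  3.33] +- [0.35 0.33 0.47] W [-0.322 -0.66  -0.12 ]
t 14.7 pos [0.6456 0.1531 0.2563] F [ 4.14 -1.74  2.91] open 0.0115
R
 [[ 0.123  0.992  0.019]
 [ 0.983 -0.124  0.138]
 [ 0.14   0.001 -0.99 ]] q [0.08 0.25 1.32 0.14 1.54 0.2 ]
run rig x -0.0007 y 0.1628 dz -0.0015 stop-y 0.3008
t 14.7 pos [0.6456 0.1531 0.2563] F [ 4.14 -1.74  2.91] open 0.0115
R
 [[ 0.123  0.992  0.019]
 [ 0.983 -0.124  0.138]
 [ 0.14   0.001 -0.99 ]] q [0.08 0.25 1.32 0.14 1.54 0.2 ]
run rig x -0.0007 y 0.1628 dz -0.0015 stop-y 0.3008
shift mm [-144.2    0.7   -0.5]
turn [ 0.0014  0.     -0.0001]
```

View pics/g_s.png

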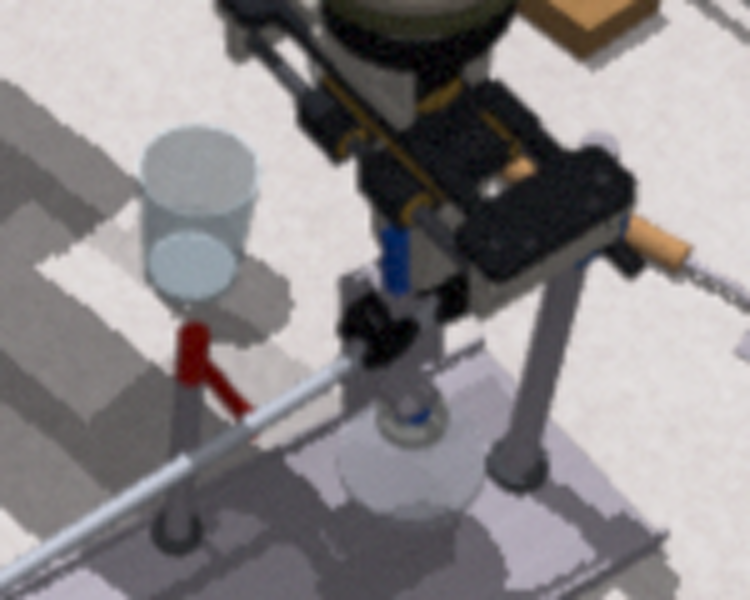

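The rollers sit on the bar at about (380,335), with the latch shut at (215,365). It bore for over a second at about 5–6 N. The bar is laterally stiff, so I'll centre it and then push in short checked steps.

Request:
{"fn": "step_arm", "kwargs": {"targets": [{"tx": 0, "ty": 0.5, "tz": -0.2, "ax": 0, "ay": 0, "az": 0, "grip": 255}, {"tx": -2, "ty": 0, "tz": 0, "ax": 0, "ay": 0, "az": 0, "grip": 255}, {"tx": -4, "ty": 0, "tz": 0, "ax": 0, "ay": 0, "az": 0, "grip": 255}, {"tx": -4, "ty": 0, "tz": 0, "ax": 0, "ay": 0, "az": 0, "grip": 255}, {"tx": -4, "ty": 0, "tz": 0, "ax": 0, "ay": 0, "az": 0, "grip": 255}, {"tx": 0, "ty": 0, "tz": 0, "ax": 0, "ay": 0, "az": 0, "grip": 255}]}}

```text
t: 15.35
tool_pos: [0.644, 0.1384, 0.2542]
orientation: [-2.284, -2.015, -0.16]
force: [0.1, -1.1, 4.0]
opening: 0.0118
```

```bash
python3 av.py
```

```text
avg F [ 0.24 -1.14  3.62] +- [0.43 0.45 0.51] W [-0.308  0.087 -0.017]
t 15.65 pos [0.6441 0.1394 0.2543] F [ 0.26 -1.89  3.23] open 0.0118
R
 [[ 0.123  0.992  0.018]
 [ 0.983 -0.124  0.138]
 [ 0.139  0.001 -0.99 ]] q [0.06 0.24 1.33 0.14 1.54 0.18]
run rig x -0.0005 y 0.1490 dz -0.0015 stop-y 0.2870
```

Request:
{"fn": "step_arm", "kwargs": {"targets": [{"tx": -4, "ty": 0, "tz": -0.3, "ax": 0, "ay": 0, "az": 0, "grip": 255}, {"tx": -4, "ty": 0, "tz": 0, "ax": 0, "ay": 0, "az": 0, "grip": 255}, {"tx": -4, "ty": 0, "tz": 0, "ax": 0, "ay": 0, "az": 0, "grip": 255}, {"tx": -4, "ty": 0, "tz": 0, "ax": 0, "ay": 0, "az": 0, "grip": 255}, {"tx": 0, "ty": 0, "tz": 0, "ax": 0, "ay": 0, "az": 0, "grip": 255}]}}

```text
t: 16.15
tool_pos: [0.6421, 0.1227, 0.2522]
orientation: [-2.284, -2.015, -0.16]
force: [-0.5, -1.8, 2.0]
opening: 0.0117
```

```bash
python3 av.py
```

```text
avg F [-0.98 -0.96  2.38] +- [0.27 0.42 0.5 ] W [-0.281  0.289  0.011]
t 16.45 pos [0.6423 0.1236 0.2525] F [-1.28 -0.26  1.52] open 0.0119
R
 [[ 0.123  0.992  0.018]
 [ 0.983 -0.124  0.138]
 [ 0.139  0.001 -0.99 ]] q [0.03 0.23 1.35 0.14 1.54 0.16]
run rig x -0.0004 y 0.1331 dz -0.0011 stop-y 0.2711
```

Request:
{"fn": "step_arm", "kwargs": {"targets": [{"tx": -4, "ty": -0.1, "tz": 0, "ax": 0, "ay": 0, "az": 0, "grip": 255}, {"tx": -4, "ty": -0.1, "tz": 0, "ax": 0, "ay": 0, "az": 0, "grip": 255}, {"tx": -4, "ty": 0, "tz": 0, "ax": 0, "ay": 0, "az": 0, "grip": 255}, {"tx": -4, "ty": 0, "tz": 0, "ax": 0, "ay": 0, "az": 0, "grip": 255}, {"tx": 0, "ty": 0, "tz": 0, "ax": 0, "ay": 0, "az": 0, "grip": 255}]}}

```text
t: 16.95
tool_pos: [0.6401, 0.107, 0.2501]
orientation: [-2.284, -2.015, -0.161]
force: [-0.2, -0.3, 1.3]
opening: 0.0119
```

```bash
python3 av.py
```

```text
avg F [-0.43 -0.87  1.61] +- [0.26 0.44 0.45] W [-0.281  0.09  -0.014]
t 17.25 pos [0.6402 0.1079 0.2503] F [-0.76 -1.26  1.09] open 0.0118
R
 [[ 0.123  0.992  0.019]
 [ 0.983 -0.124  0.138]
 [ 0.139  0.001 -0.99 ]] q [0.01 0.22 1.36 0.14 1.54 0.13]
run rig x -0.0005 y 0.1173 dz -0.0011 stop-y 0.2553
```

Request:
{"fn": "step_arm", "kwargs": {"targets": [{"tx": -4, "ty": -0.1, "tz": 0.1, "ax": 0, "ay": 0, "az": 0, "grip": 255}, {"tx": -3, "ty": 0, "tz": 0, "ax": 0, "ay": 0, "az": 0, "grip": 255}, {"tx": -3, "ty": -0.1, "tz": 0.1, "ax": 0, "ay": 0, "az": 0, "grip": 255}, {"tx": -3, "ty": 0, "tz": 0, "ax": 0, "ay": 0, "az": 0, "grip": 255}, {"tx": 0, "ty": 0, "tz": 0, "ax": 0, "ay": 0, "az": 0, "grip": 255}]}}

```text
t: 17.75
tool_pos: [0.6384, 0.0946, 0.2483]
orientation: [-2.284, -2.015, -0.161]
force: [0.6, -0.2, 2.7]
opening: 0.0118
```

```bash
python3 av.py; python3 - <<'E'
from st import *
s_=robot.read_camera("scene")["frame"]
cv2.imwrite("pics/i_s.png",cv2.resize(s_[190:310,310:460],None,fx=5,fy=5,interpolation=cv2.INTER_CUBIC))
E
```

```text
avg F [1.03 0.04 2.6 ] +- [0.36 0.47 0.42] W [-0.013 -0.174 -0.068]
t 18.05 pos [0.6385 0.0951 0.2483] F [ 1.36 -0.44  2.74] open 0.012
R
 [[ 0.123  0.992  0.019]
 [ 0.983 -0.124  0.138]
 [ 0.139  0.001 -0.99 ]] q [-0.01  0.22  1.37  0.14  1.54  0.11]
run rig x -0.0006 y 0.1044 dz -0.0012 stop-y 0.2424
t 18.05 pos [0.6385 0.0951 0.2483] F [ 1.36 -0.44  2.74] open 0.012
R
 [[ 0.123  0.992  0.019]
 [ 0.983 -0.124  0.138]
 [ 0.139  0.001 -0.99 ]] q [-0.01  0.22  1.37  0.14  1.54  0.11]
run rig x -0.0006 y 0.1044 dz -0.0012 stop-y 0.2424
```

View pics/i_s.png

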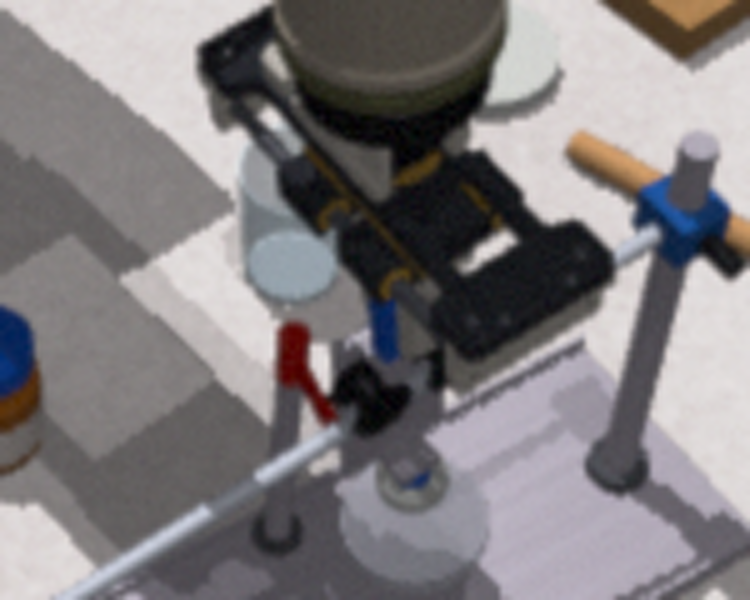

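The latch at (315,385) is starting to swing as the plate's edge reaches it, and Fy is up about 1 N. Carrying on gently.

Request:
{"fn": "step_arm", "kwargs": {"targets": [{"tx": -3, "ty": 0.1, "tz": 0, "ax": 0, "ay": 0, "az": 0, "grip": 255}, {"tx": -3, "ty": 0, "tz": 0, "ax": 0, "ay": 0, "az": 0, "grip": 255}, {"tx": -3, "ty": 0, "tz": 0, "ax": 0, "ay": 0, "az": 0, "grip": 255}, {"tx": -3, "ty": 0, "tz": 0, "ax": 0, "ay": 0, "az": 0, "grip": 255}, {"tx": 0, "ty": 0, "tz": 0, "ax": 0, "ay": 0, "az": 0, "grip": 255}]}}

```text
t: 18.6
tool_pos: [0.6369, 0.0827, 0.2464]
orientation: [-2.284, -2.015, -0.161]
force: [-0.0, -1.0, 3.3]
opening: 0.012
```

```bash
python3 av.py
```

```text
avg F [ 0.12 -0.05  3.08] +- [0.36 0.16 0.57] W [-0.037  0.003 -0.019]
t 18.9 pos [0.637  0.0833 0.2466] F [-0.29  0.06  2.96] open 0.012
R
 [[ 0.123  0.992  0.018]
 [ 0.983 -0.124  0.138]
 [ 0.139  0.001 -0.99 ]] q [-0.03  0.21  1.38  0.14  1.54  0.09]
run rig x -0.0006 y 0.0924 dz -0.0013 stop-y 0.2304
```

Request:
{"fn": "step_arm", "kwargs": {"targets": [{"tx": -3, "ty": 0, "tz": -0.2, "ax": 0, "ay": 0, "az": 0, "grip": 255}, {"tx": -3, "ty": 0, "tz": 0, "ax": 0, "ay": 0, "az": 0, "grip": 255}, {"tx": -3, "ty": 0, "tz": 0, "ax": 0, "ay": 0, "az": 0, "grip": 255}, {"tx": -3, "ty": -0.1, "tz": 0, "ax": 0, "ay": 0, "az": 0, "grip": 255}, {"tx": -3, "ty": 0, "tz": 0, "ax": 0, "ay": 0, "az": 0, "grip": 255}, {"tx": 0, "ty": 0, "tz": 0, "ax": 0, "ay": 0, "az": 0, "grip": 255}]}}

```text
t: 19.5
tool_pos: [0.6351, 0.0677, 0.2446]
orientation: [-2.284, -2.015, -0.161]
force: [1.7, -0.4, 1.7]
opening: 0.0122
```

```bash
python3 av.py; python3 - <<'E'
from st import *
s_=robot.read_camera("scene")["frame"]
cv2.imwrite("pics/j_s.png",cv2.resize(s_[200:320,300:450],None,fx=5,fy=5,interpolation=cv2.INTER_CUBIC))
E
```

```text
avg F [ 1.59 -1.42  1.31] +- [0.37 0.31 0.65] W [-0.485 -0.43   0.046]
t 19.8 pos [0.6352 0.0683 0.2447] F [ 1.74 -1.95  0.78] open 0.0113
R
 [[ 0.123  0.992  0.019]
 [ 0.983 -0.124  0.138]
 [ 0.139  0.002 -0.99 ]] q [-0.05  0.2   1.39  0.14  1.54  0.07]
run rig x -0.0005 y 0.0773 dz -0.0011 stop-y 0.2153
t 19.8 pos [0.6352 0.0683 0.2447] F [ 1.74 -1.95  0.78] open 0.0113
R
 [[ 0.123  0.992  0.019]
 [ 0.983 -0.124  0.138]
 [ 0.139  0.002 -0.99 ]] q [-0.05  0.2   1.39  0.14  1.54  0.07]
run rig x -0.0005 y 0.0773 dz -0.0011 stop-y 0.2153
```

View pics/j_s.png

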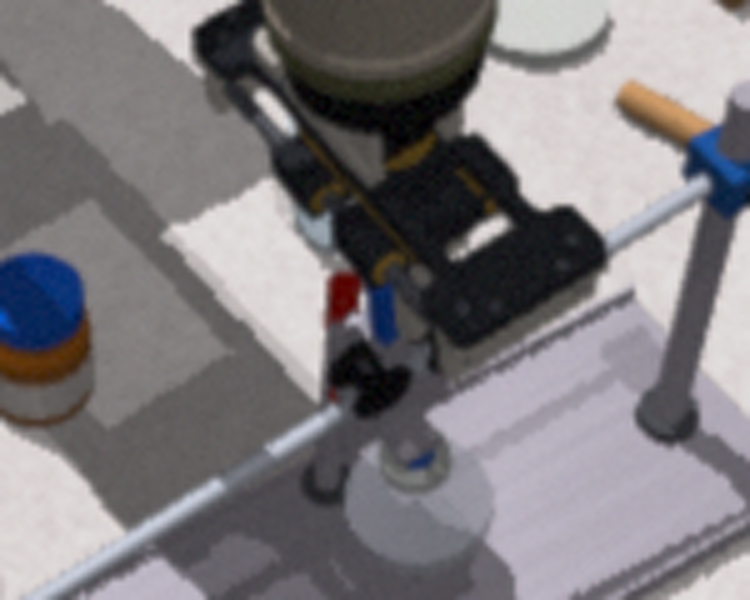

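The latch blade is turned downhill, its tip visible at (333,392) beside the plate. Contact stays light, so I'll continue.

Request:
{"fn": "step_arm", "kwargs": {"targets": [{"tx": -4, "ty": 0, "tz": 0.1, "ax": 0, "ay": 0, "az": 0, "grip": 255}, {"tx": -4, "ty": 0, "tz": 0, "ax": 0, "ay": 0, "az": 0, "grip": 255}, {"tx": -4, "ty": 0, "tz": 0.1, "ax": 0, "ay": 0, "az": 0, "grip": 255}, {"tx": -4, "ty": 0, "tz": 0, "ax": 0, "ay": 0, "az": 0, "grip": 255}, {"tx": 0, "ty": 0, "tz": 0, "ax": 0, "ay": 0, "az": 0, "grip": 255}]}}

```text
t: 20.35
tool_pos: [0.6331, 0.0521, 0.2423]
orientation: [-2.284, -2.015, -0.161]
force: [2.9, -1.0, 3.3]
opening: 0.0117
```

```bash
python3 av.py
```

```text
avg F [ 2.51 -2.28  2.22] +- [0.35 0.61 0.46] W [-0.574 -0.663 -0.065]
t 20.65 pos [0.6332 0.0526 0.2424] F [ 2.74 -2.37  2.69] open 0.0117
R
 [[ 0.123  0.992  0.019]
 [ 0.983 -0.124  0.138]
 [ 0.139  0.002 -0.99 ]] q [-0.08  0.2   1.4   0.14  1.53  0.04]
run rig x -0.0005 y 0.0615 dz -0.0012 stop-y 0.1995
```

Request:
{"fn": "step_arm", "kwargs": {"targets": [{"tx": -4, "ty": 0.1, "tz": 0, "ax": 0, "ay": 0, "az": 0, "grip": 255}, {"tx": -4, "ty": 0, "tz": 0, "ax": 0, "ay": 0, "az": 0, "grip": 255}, {"tx": -4, "ty": 0, "tz": 0, "ax": 0, "ay": 0, "az": 0, "grip": 255}, {"tx": -4, "ty": 0, "tz": 0, "ax": 0, "ay": 0, "az": 0, "grip": 255}, {"tx": 0, "ty": 0, "tz": 0, "ax": 0, "ay": 0, "az": 0, "grip": 255}]}}

```text
t: 21.15
tool_pos: [0.6311, 0.0364, 0.2399]
orientation: [-2.284, -2.015, -0.161]
force: [1.1, -0.9, 2.8]
opening: 0.0118
```

```bash
python3 av.py
```

```text
avg F [ 2.21 -2.02  2.63] +- [0.77 0.45 0.27] W [-0.583 -0.574 -0.105]
t 21.45 pos [0.6313 0.0369 0.24  ] F [ 1.58 -2.2   2.65] open 0.0121
R
 [[ 0.123  0.992  0.019]
 [ 0.983 -0.124  0.138]
 [ 0.139  0.001 -0.99 ]] q [-0.1   0.2   1.41  0.14  1.53  0.02]
run rig x -0.0005 y 0.0456 dz -0.0013 stop-y 0.1836
```

Request:
{"fn": "step_arm", "kwargs": {"targets": [{"tx": -4, "ty": 0, "tz": 0, "ax": 0, "ay": 0, "az": 0, "grip": 255}, {"tx": -4, "ty": 0, "tz": 0, "ax": 0, "ay": 0, "az": 0, "grip": 255}, {"tx": -4, "ty": 0, "tz": 0, "ax": 0, "ay": 0, "az": 0, "grip": 255}, {"tx": -4, "ty": 0, "tz": 0, "ax": 0, "ay": 0, "az": 0, "grip": 255}, {"tx": 0, "ty": 0, "tz": 0, "ax": 0, "ay": 0, "az": 0, "grip": 255}]}}

```text
t: 21.95
tool_pos: [0.6291, 0.0206, 0.2377]
orientation: [-2.284, -2.015, -0.16]
force: [2.0, -1.2, 3.2]
opening: 0.012
```

```bash
python3 av.py; python3 - <<'E'
from st import *
s_=robot.read_camera("scene")["frame"]
cv2.imwrite("pics/k_s.png",cv2.resize(s_[220:340,280:430],None,fx=5,fy=5,interpolation=cv2.INTER_CUBIC))
E
```

```text
avg F [ 2.02 -2.54  3.21] +- [0.22 0.4  0.71] W [-0.583 -0.442 -0.173]
t 22.25 pos [0.6293 0.0211 0.2378] F [ 1.69 -3.07  2.3 ] open 0.012
R
 [[ 0.123  0.992  0.018]
 [ 0.983 -0.124  0.138]
 [ 0.139  0.001 -0.99 ]] q [-0.13  0.19  1.42  0.14  1.53 -0.01]
run rig x -0.0006 y 0.0298 dz -0.0013 stop-y 0.1678
t 22.25 pos [0.6293 0.0211 0.2378] F [ 1.69 -3.07  2.3 ] open 0.012
R
 [[ 0.123  0.992  0.018]
 [ 0.983 -0.124  0.138]
 [ 0.139  0.001 -0.99 ]] q [-0.13  0.19  1.42  0.14  1.53 -0.01]
run rig x -0.0006 y 0.0298 dz -0.0013 stop-y 0.1678
```

View pics/k_s.png

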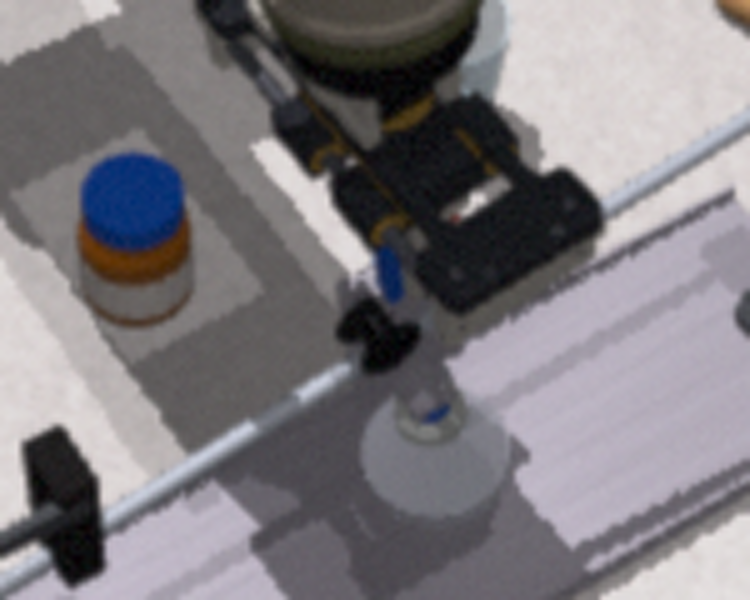

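Request:
{"fn": "step_arm", "kwargs": {"targets": [{"tx": -4, "ty": 0, "tz": -0.2, "ax": 0, "ay": 0, "az": 0, "grip": 255}, {"tx": -4, "ty": 0, "tz": 0, "ax": 0, "ay": 0, "az": 0, "grip": 255}, {"tx": -4, "ty": 0, "tz": 0, "ax": 0, "ay": 0, "az": 0, "grip": 255}, {"tx": -4, "ty": 0, "tz": 0, "ax": 0, "ay": 0, "az": 0, "grip": 255}, {"tx": 0, "ty": 0, "tz": 0, "ax": 0, "ay": 0, "az": 0, "grip": 255}]}}

```text
t: 22.8
tool_pos: [0.627, 0.0049, 0.2355]
orientation: [-2.284, -2.015, -0.16]
force: [0.6, -0.9, 2.3]
opening: 0.0118
```

```bash
python3 av.py; python3 - <<'E'
from st import *
u=uz((603,180),4,(235,145));P=onz('top',u,.155);print('stop face top view rig y',ey@(P-O)); 
u=uz((352,395),7,(250,265));P=onz('scene',u,.157);print('scene',ey@(P-O),ex@(P-O))
s_=robot.read_camera("scene")["frame"]; t_=robot.read_camera("top")["frame"]
cv2.imwrite("pics/l_s.png",cv2.resize(s_[220:340,280:430],None,fx=5,fy=5,interpolation=cv2.INTER_CUBIC))
cv2.imwrite("pics/l_t.png",cv2.resize(t_[140:240,240:400],None,fx=5,fy=5,interpolation=cv2.INTER_CUBIC))
E
```

```text
avg F [ 0.26 -1.04  3.08] +- [0.59 0.45 0.44] W [-0.322 -0.002 -0.042]
t 23.1 pos [0.6271 0.0058 0.2357] F [ 0.86 -0.27  2.82] open 0.0118
R
 [[ 0.123  0.992  0.018]
 [ 0.983 -0.124  0.138]
 [ 0.14   0.001 -0.99 ]] q [-0.15  0.19  1.42  0.14  1.53 -0.04]
run rig x -0.0008 y 0.0143 dz -0.0012 stop-y 0.1523
t 23.1 pos [0.6271 0.0058 0.2357] F [ 0.86 -0.27  2.82] open 0.0118
R
 [[ 0.123  0.992  0.018]
 [ 0.983 -0.124  0.138]
 [ 0.14   0.001 -0.99 ]] q [-0.15  0.19  1.42  0.14  1.53 -0.04]
run rig x -0.0008 y 0.0143 dz -0.0012 stop-y 0.1523
stop face top view rig y -0.1385208658975783
scene -0.13151702326817008 -0.005286331647348151
```

View pics/l_s.png

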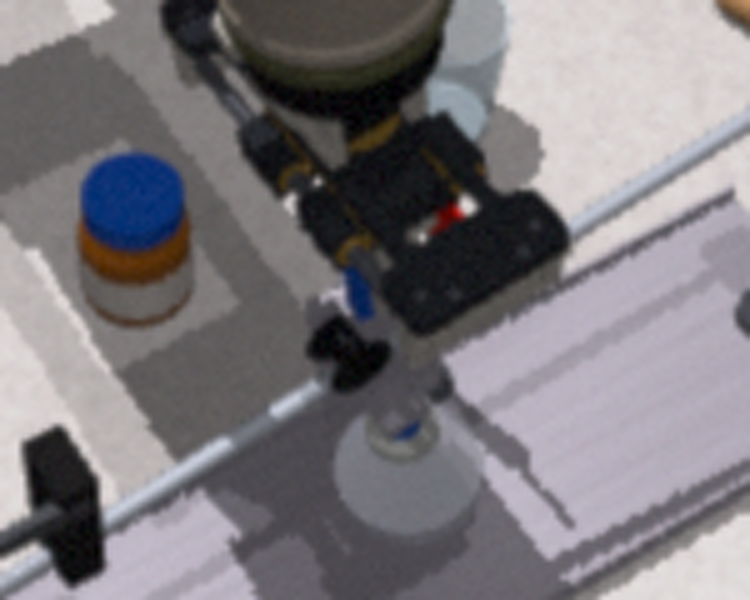

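View pics/l_t.png

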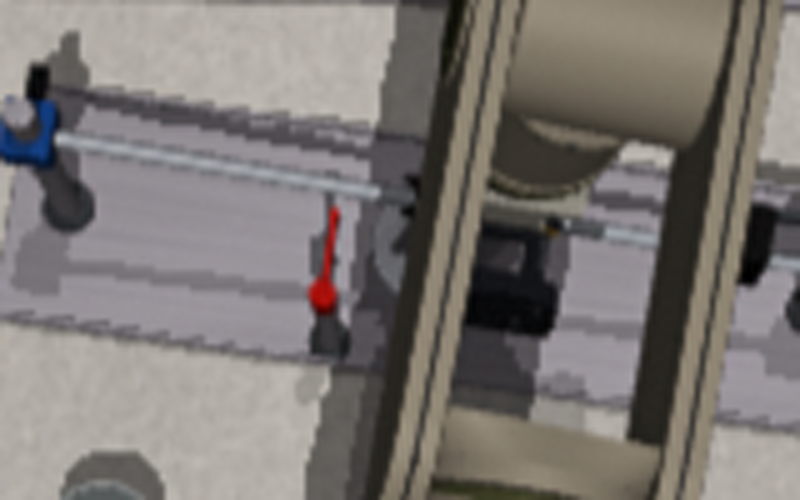

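The top view shows the latch shut behind the hanger, with the blade from (335,213) to the post at (323,295) as at the start. Lateral force has also dropped to zero. I'll go 4 mm further, unload so the bar carries the weight, and then check before releasing.

Request:
{"fn": "step_arm", "kwargs": {"targets": [{"tx": -4, "ty": 0, "tz": -0.3, "ax": 0, "ay": 0, "az": 0, "grip": 255}, {"tx": 0, "ty": 0, "tz": -0.3, "ax": 0, "ay": 0, "az": 0, "grip": 255}, {"tx": 0, "ty": 0, "tz": 0, "ax": 0, "ay": 0, "az": 0, "grip": 255}]}}

```text
t: 23.5
tool_pos: [0.6266, 0.0015, 0.2355]
orientation: [-2.283, -2.015, -0.161]
force: [0.9, -1.3, 0.4]
opening: 0.0118
```

```bash
python3 av.py
```

```text
avg F [-0.15 -0.58  0.56] +- [0.37 0.44 0.48] W [-0.288  0.134  0.002]
t 23.8 pos [0.6267 0.0017 0.2356] F [-0.54 -0.23  0.97] open 0.012
R
 [[ 0.123  0.992  0.018]
 [ 0.983 -0.124  0.138]
 [ 0.14   0.001 -0.99 ]] q [-0.16  0.19  1.42  0.14  1.53 -0.04]
run rig x -0.0008 y 0.0102 dz -0.0007 stop-y 0.1482
```

Request:
{"fn": "step_arm", "kwargs": {"targets": [{"tx": 0, "ty": 0, "tz": 0, "ax": 0, "ay": 0, "az": 0, "grip": 0}, {"tx": 0, "ty": 0, "tz": 0, "ax": 0, "ay": 0, "az": 0, "grip": 0}, {"tx": 0, "ty": 0, "tz": 0, "ax": 0, "ay": 0, "az": 0, "grip": 0}, {"tx": 0, "ty": 0, "tz": -15, "ax": 0, "ay": 0, "az": 0, "grip": 0}, {"tx": 0, "ty": 0, "tz": -25, "ax": 0, "ay": 0, "az": 0, "grip": 0}, {"tx": 0, "ty": 0, "tz": -30, "ax": 0, "ay": 0, "az": 0, "grip": 0}, {"tx": 0, "ty": 0, "tz": -30, "ax": 0, "ay": 0, "az": 0, "grip": 0}]}}

```text
t: 24.5
tool_pos: [0.6248, -0.0124, 0.337]
orientation: [-2.283, -2.016, -0.162]
force: [0.5, 0.5, -0.1]
opening: 0.0629
```

```bash
python3 - <<'E'
from st import *
s_=robot.read_camera("scene")["frame"]
cv2.imwrite("pics/m_s.png",cv2.resize(s_[180:360,230:430],None,fx=4,fy=4,interpolation=cv2.INTER_CUBIC))
E
```

```text
t 24.5 pos [ 0.6248 -0.0124  0.337 ] F [ 0.51  0.47 -0.09] open 0.0629
R
 [[ 0.123  0.992  0.019]
 [ 0.983 -0.124  0.138]
 [ 0.139  0.002 -0.99 ]] q [-0.18  0.17  1.26  0.14  1.71 -0.04]
run rig x -0.0009 y -0.0040 dz 0.1027 stop-y 0.1340
```

View pics/m_s.png

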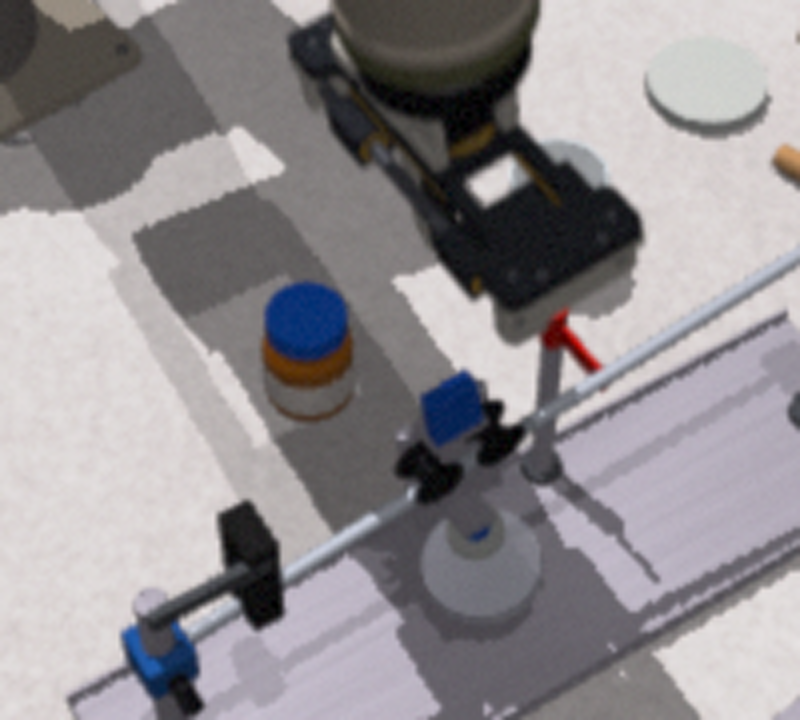

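The hanger is free and rolling down the bar, with rollers at about (435,470)–(500,435), the latch shut at (580,345) and the gripper clear above. I'll move up a little more and wait for it to settle.

Request:
{"fn": "step_arm", "kwargs": {"targets": [{"tx": 20, "ty": 0, "tz": -20, "ax": 0, "ay": 0, "az": 0, "grip": 0}, {"tx": 30, "ty": 0, "tz": -20, "ax": 0, "ay": 0, "az": 0, "grip": 0}, {"tx": 30, "ty": -20, "tz": 0, "ax": 0, "ay": 0, "az": 0, "grip": 0}, {"tx": 30, "ty": -30, "tz": 0, "ax": 0, "ay": 0, "az": 0, "grip": 0}, {"tx": 30, "ty": -30, "tz": 0, "ax": 0, "ay": 0, "az": 0, "grip": 0}, {"tx": 30, "ty": -30, "tz": 0, "ax": 0, "ay": 0, "az": 0, "grip": 0}, {"tx": 0, "ty": 0, "tz": 0, "ax": 0, "ay": 0, "az": 0, "grip": 0}, {"tx": 0, "ty": 0, "tz": 0, "ax": 0, "ay": 0, "az": 0, "grip": 0}, {"tx": 0, "ty": 0, "tz": 0, "ax": 0, "ay": 0, "az": 0, "grip": 0}, {"tx": 0, "ty": 0, "tz": 0, "ax": 0, "ay": 0, "az": 0, "grip": 0}, {"tx": 0, "ty": 0, "tz": 0, "ax": 0, "ay": 0, "az": 0, "grip": 0}, {"tx": 0, "ty": 0, "tz": 0, "ax": 0, "ay": 0, "az": 0, "grip": 0}, {"tx": 0, "ty": 0, "tz": 0, "ax": 0, "ay": 0, "az": 0, "grip": 0}, {"tx": 0, "ty": 0, "tz": 0, "ax": 0, "ay": 0, "az": 0, "grip": 0}, {"tx": 0, "ty": 0, "tz": 0, "ax": 0, "ay": 0, "az": 0, "grip": 0}, {"tx": 0, "ty": 0, "tz": 0, "ax": 0, "ay": 0, "az": 0, "grip": 0}, {"tx": 0, "ty": 0, "tz": 0, "ax": 0, "ay": 0, "az": 0, "grip": 0}, {"tx": 0, "ty": 0, "tz": 0, "ax": 0, "ay": 0, "az": 0, "grip": 0}, {"tx": 0, "ty": 0, "tz": 0, "ax": 0, "ay": 0, "az": 0, "grip": 0}, {"tx": 0, "ty": 0, "tz": 0, "ax": 0, "ay": 0, "az": 0, "grip": 0}]}}

```text
t: 26.55
tool_pos: [0.5359, 0.163, 0.3981]
orientation: [-2.283, -2.016, -0.161]
force: [-0.7, -0.3, -0.2]
opening: 0.0928
```

Request:
{"fn": "step_arm", "kwargs": {"targets": [{"tx": 0, "ty": 0, "tz": 0, "ax": 0, "ay": 0, "az": 0, "grip": 0}, {"tx": 0, "ty": 0, "tz": 0, "ax": 0, "ay": 0, "az": 0, "grip": 0}, {"tx": 0, "ty": 0, "tz": 0, "ax": 0, "ay": 0, "az": 0, "grip": 0}, {"tx": 0, "ty": 0, "tz": 0, "ax": 0, "ay": 0, "az": 0, "grip": 0}, {"tx": 0, "ty": 0, "tz": 0, "ax": 0, "ay": 0, "az": 0, "grip": 0}, {"tx": 0, "ty": 0, "tz": 0, "ax": 0, "ay": 0, "az": 0, "grip": 0}, {"tx": 0, "ty": 0, "tz": 0, "ax": 0, "ay": 0, "az": 0, "grip": 0}, {"tx": 0, "ty": 0, "tz": 0, "ax": 0, "ay": 0, "az": 0, "grip": 0}, {"tx": 0, "ty": 0, "tz": 0, "ax": 0, "ay": 0, "az": 0, "grip": 0}, {"tx": 0, "ty": 0, "tz": 0, "ax": 0, "ay": 0, "az": 0, "grip": 0}, {"tx": 0, "ty": 0, "tz": 0, "ax": 0, "ay": 0, "az": 0, "grip": 0}, {"tx": 0, "ty": 0, "tz": 0, "ax": 0, "ay": 0, "az": 0, "grip": 0}, {"tx": 0, "ty": 0, "tz": 0, "ax": 0, "ay": 0, "az": 0, "grip": 0}, {"tx": 0, "ty": 0, "tz": 0, "ax": 0, "ay": 0, "az": 0, "grip": 0}, {"tx": 0, "ty": 0, "tz": 0, "ax": 0, "ay": 0, "az": 0, "grip": 0}, {"tx": 0, "ty": 0, "tz": 0, "ax": 0, "ay": 0, "az": 0, "grip": 0}, {"tx": 0, "ty": 0, "tz": 0, "ax": 0, "ay": 0, "az": 0, "grip": 0}, {"tx": 0, "ty": 0, "tz": 0, "ax": 0, "ay": 0, "az": 0, "grip": 0}, {"tx": 0, "ty": 0, "tz": 0, "ax": 0, "ay": 0, "az": 0, "grip": 0}, {"tx": 0, "ty": 0, "tz": 0, "ax": 0, "ay": 0, "az": 0, "grip": 0}]}}

```text
t: 28.55
tool_pos: [0.5359, 0.163, 0.398]
orientation: [-2.283, -2.016, -0.161]
force: [1.2, 0.1, 0.4]
opening: 0.093
```

```bash
python3 - <<'E'
from st import *
s_=robot.read_camera("scene")["frame"];t_=robot.read_camera("top")["frame"]
for k in range(10): robot.read_camera("top")
s2=robot.read_camera("scene")["frame"];print('diff',np.abs(s2.astype(int)-s_)[180:360,230:430].max())
cv2.imwrite("pics/n_s.png",cv2.resize(s_[180:360,230:430],None,fx=4,fy=4,interpolation=cv2.INTER_CUBIC))
cv2.imwrite("pics/n_t.png",cv2.resize(t_[130:280,240:440],None,fx=4,fy=4,interpolation=cv2.INTER_CUBIC))
E
```

```text
t 28.55 pos [0.5359 0.163  0.398 ] F [1.16 0.06 0.35] open 0.093
R
 [[ 0.123  0.992  0.018]
 [ 0.983 -0.124  0.138]
 [ 0.14   0.001 -0.99 ]] q [ 0.12 -0.04  1.37  0.14  1.77  0.27]
run rig x -0.1108 y 0.1590 dz 0.1408 stop-y 0.2970
diff 19
```

View pics/n_s.png

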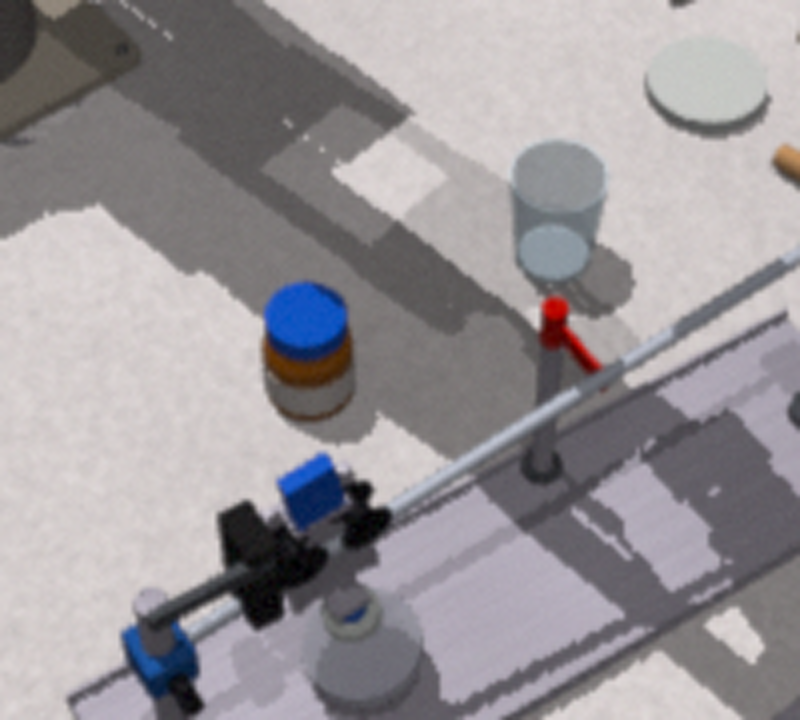

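View pics/n_t.png

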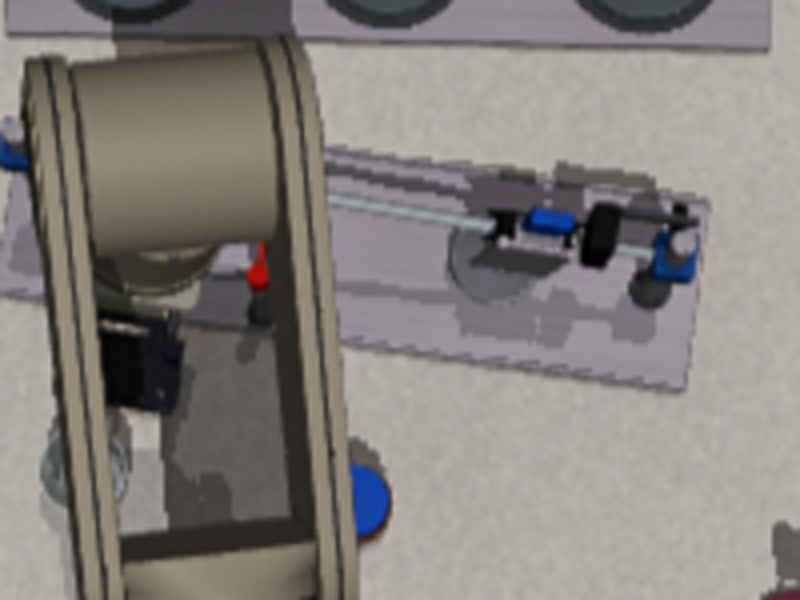

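The hanger is against the stop at (260,560) in the scene crop. The latch is shut and the two frames 0.5 s apart match to noise level. I'll wait 2 s more, recheck and hand in.

Request:
{"fn": "step_arm", "kwargs": {"targets": [{"tx": 0, "ty": 0, "tz": 0, "ax": 0, "ay": 0, "az": 0, "grip": 0}, {"tx": 0, "ty": 0, "tz": 0, "ax": 0, "ay": 0, "az": 0, "grip": 0}, {"tx": 0, "ty": 0, "tz": 0, "ax": 0, "ay": 0, "az": 0, "grip": 0}, {"tx": 0, "ty": 0, "tz": 0, "ax": 0, "ay": 0, "az": 0, "grip": 0}, {"tx": 0, "ty": 0, "tz": 0, "ax": 0, "ay": 0, "az": 0, "grip": 0}, {"tx": 0, "ty": 0, "tz": 0, "ax": 0, "ay": 0, "az": 0, "grip": 0}, {"tx": 0, "ty": 0, "tz": 0, "ax": 0, "ay": 0, "az": 0, "grip": 0}, {"tx": 0, "ty": 0, "tz": 0, "ax": 0, "ay": 0, "az": 0, "grip": 0}, {"tx": 0, "ty": 0, "tz": 0, "ax": 0, "ay": 0, "az": 0, "grip": 0}, {"tx": 0, "ty": 0, "tz": 0, "ax": 0, "ay": 0, "az": 0, "grip": 0}, {"tx": 0, "ty": 0, "tz": 0, "ax": 0, "ay": 0, "az": 0, "grip": 0}, {"tx": 0, "ty": 0, "tz": 0, "ax": 0, "ay": 0, "az": 0, "grip": 0}, {"tx": 0, "ty": 0, "tz": 0, "ax": 0, "ay": 0, "az": 0, "grip": 0}, {"tx": 0, "ty": 0, "tz": 0, "ax": 0, "ay": 0, "az": 0, "grip": 0}, {"tx": 0, "ty": 0, "tz": 0, "ax": 0, "ay": 0, "az": 0, "grip": 0}, {"tx": 0, "ty": 0, "tz": 0, "ax": 0, "ay": 0, "az": 0, "grip": 0}, {"tx": 0, "ty": 0, "tz": 0, "ax": 0, "ay": 0, "az": 0, "grip": 0}, {"tx": 0, "ty": 0, "tz": 0, "ax": 0, "ay": 0, "az": 0, "grip": 0}, {"tx": 0, "ty": 0, "tz": 0, "ax": 0, "ay": 0, "az": 0, "grip": 0}, {"tx": 0, "ty": 0, "tz": 0, "ax": 0, "ay": 0, "az": 0, "grip": 0}]}}

```text
t: 31.2
tool_pos: [0.5359, 0.163, 0.398]
orientation: [-2.283, -2.016, -0.161]
force: [-0.3, 0.3, 0.4]
opening: 0.0927
```

```bash
python3 - <<'E'
from st import *
# predicted tab centre at home (stop-y .038) vs image
h=rig(0,-.1385+.038,0)
a=.14;C=np.c_[ex,ey*np.cos(a)+np.array([0,0,np.sin(a)]),-ey*np.sin(a)+np.array([0,0,np.cos(a)])]
for yy in (-.0985-.008,-.1005,-.0925):
    u=proj('scene',rig(0,yy,0)+C@np.array([.006,0,.058]))[0];print(yy,((u-[230,180]+.5)*4-.5).round(0))
a_=robot.read_camera("scene")["frame"]
for k in range(8): robot.read_camera("top")
b=robot.read_camera("scene")["frame"];o=cv2.resize(cv2.imread("pics/n_s.png"),(200,180),interpolation=cv2.INTER_AREA)
print(np.abs(a_.astype(int)-b)[180:360,230:430].max(), np.abs(o.astype(int)-b[180:360,230:430]).mean())
print(robot.close_job())
E
```

```text
t 31.2 pos [0.5359 0.163  0.398 ] F [-0.3   0.34  0.44] open 0.0927
R
 [[ 0.123  0.992  0.019]
 [ 0.983 -0.124  0.138]
 [ 0.14   0.001 -0.99 ]] q [ 0.12 -0.04  1.37  0.14  1.77  0.27]
run rig x -0.1107 y 0.1590 dz 0.1408 stop-y 0.2970
-0.10650000000000001 [315. 506.]
-0.1005 [325. 500.]
-0.0925 [338. 492.]
25 1.538574074074074
the job is handed in; nothing more can be done
None
```

The funnel hangs still against the rubber stop with the latch shut behind it, and I handed the job in at about 31.7 s. The hand-in gave no verdict.

**What I did:**
- **Hooking on:** I picked the carrier up by its blue tab, tilted it to the bar's 8° slope and hooked it over the high end from the robot's side. I found the bar by touch; the wrist force rose about 5 N, within about 1 mm of the height I had sighted. It bore there, still held, for well over a second at about 5–6 N.
- **Passing the latch:** I pushed it down in short steps, checking the force each time. The load on the bar stayed at roughly 4–7 N. The sideways force peaked at about 4 N while I was centring, before the push. I let go only after the top picture and the drop in sideways force showed the latch had shut.
- **Release:** I let go about 148 mm from the stop (by the measured pose), and it rolled home by itself.

**Last checks:**
- Two pictures about 0.45 s apart differed only by noise.
- The latch was seen shut about 3 s before hand-in. The gripper was well clear, with the wrist force near zero.
- The beaker, jar and dish stood where they were before. I did not compare the other bystanders at the end.
- **One check did not match exactly:** the tab appeared about 3 px from where I predicted it for the home position, about 5 mm along the bar. That is within my calibration and model error. The image shows the hanger touching the stop, but I did not measure its 38 mm distance any more closely than that.

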